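# Settle paving samples on the vibrating table

### The arm

A 6-joint arm with a two-finger parallel gripper is mounted at the origin on the work surface. World frame = base frame: x ahead of the robot, y to its left, z up, the work surface at z = 0. Lengths are in m, angles in rad, forces in N, time in s.
With the tool pointing down it reaches from about 0.35 to 0.775 m from the base axis. Payload 5.5 kg.
Tool frame: the origin (TCP) lies on the centre line of the jaws, within the pads' length; the fingertips stand 8 mm ahead of it and the grasp point (between the pads) lies 11 mm behind it; z points along the fingers, y is the direction in which the jaws open and shut (so a half turn about z gives the same grasp; the last joint's range is limited). The gripper opens to 85 mm and grips with 20 to 120 N. Pads are 22 mm wide; open, the fingers measure 114 mm over their backs; the gripper's body (76 mm by 85 mm) begins 54 mm behind the grasp point. The pads swing forward as they close: fully open they stand 13 mm farther back than shut.
Start: joints at [-1.27, 0.313, 0.046, 1.304, 0, 1.431], TCP at [0.245, -0.52, 0.239] pointing down, gripper open.
Joint ranges: [-2.76, 2.76], [-0.86, 1.69], [-1.03, 1.26], [-2.2, 2.34], [-1.47, 1.5], [-3.14, 3.14]. Speed limits (rad/s): [2.57, 2.57, 3.14, 3.14, 3.14, 3.14].

### API

Orientations are given as a unit quaternion [w, x, y, z].
In Python, from workcell import env gives the robot as it stands. The module is installed in compiled form; this text tells all that it offers.
- The arm moves only by the tool play_rows, never from a script. Its argument "steps" is a list of rows, each an object with "claw": the closure in counts, from 0 (fully open) to 255 (shut); "dp": the shift along the tool's x, y, z in m, a list of three; "angular": the turn, a rotation vector about the tool's x, y, z in degrees, a list of three. In form: [{"claw": claw, "dp": [dx, dy, dz], "angular": [wx, wy, wz]}, ...]. A call has exactly 8 rows; each row shifts and turns the commanded pose from where the row before left it, along the tool's axes as they then stand; what a row does not reach is not made up. A row lasts 1/12 s, in which the tool goes at most 41.7 mm and 7.16 degrees, less where a joint would pass 70% of its speed; a pose out of reach is approached as far as the arm can. A call is refused whole if a number of a shift passes 0.0417 or a number of a turn 7.16, either way. A call with a gripper value outside its range is refused whole. The fingers move at their own pace and stop on an object; "force" is the grip in N (left out, the last holds). Time passes only in rows, so rows that do not move let the fingers close, or fill a call up. It gives the time, the measured TCP pose, the force and the opening at its end, in the units of the state.
- env.get_state(): the state, without advancing time (a new reading comes with each control period).
- env.read_camera(name): name is "side" or "top" or "wrist"; returns (picture, depth): 400x640x3 uint8, red, green, blue; 400x640 float32, m along the optical axis (not along the pixel's ray), 0 where there is no reading.
- env.calibration(name): a dict with "fx", "fy", "cx", "cy" (pixels), "world_from_camera" (4x4, takes a point from camera to world coordinates); the wrist camera has in their place "hand_eye" (4x4, takes a point from camera to tool coordinates, whose origin is the TCP and whose axes are the flange's). Camera axes: x right, y down, z forward; pixel columns grow to the right and rows downward; lengths in m; the calibration is good to about 2 mm. A picture is of the moment at which its call begins: read the wrist's pose just before it. calibration takes no time and is no camera call.
- env.hand_in(): hands the job in, once; it reports no verdict.
The state is a dict: "clock": time; "joint_pos": joint angles; "qvel": joint speeds; "tau": joint torques, N m; "tcp_pos": TCP position; "orientation": TCP orientation; "wrist_force": force on the tool from outside, world axes, zero at the start; "ft_torque": the same for the moment, N m; "finger_gap": finger opening in m.
Only numpy, scipy, OpenCV 4.12 (cv2) and the standard library are available. Lean on these libraries where they do the work, as an engineer would, in place of code of your own. Each camera call takes 0.05 s, during which the arm holds its last target. There are 200 camera calls.

### The job

Bring the vibrating table's speed lever fully back to its idle stop; then, with the lever at idle, lay every paving sample plate on the desk flat in the steel tray, grip bar up, turned so that they all fit side by side on its floor. When all are in, swing the lever in line with the white setting pointer, leave it there for about three seconds, and bring it fully back to idle. Do not shift the pointer and do not knock over the mug.

Things in the scene. Friction and masses are not known exactly. Their poses are not given: they have to be found in the camera images.
- tray_in (a point): centre of the inner floor of the vibrating table's steel tray: 140 (x) by 232 mm (y) inside, walls 5 mm thick and 10 mm high; floor 30 mm above the desk. Five plates just fit on a grid of 3 (x) by 5 (y) squares of 46 mm (4 mm play between plates). The machine's base, 26 mm high, reaches +-90 mm in x and -300 to +125 mm in y.
- lever (a joint): angle of the speed lever about a horizontal hinge along the tray's y: 0 = idle stop, leaning 0.65 rad from upright towards the tray's -x (the robot's side); grows as it swings over the top towards +x; 0.65 = upright; 1.3 = other stop. It stays where it is left; 2 to 3 N at the knob moves it.
- lever_knob (a point): centre of the lever's black ball knob, 32 mm across, on a 10 mm rod, 120 mm from the hinge. It can be gripped from above, a finger either side along the tray's y, and led along its arc, turning between the fingers.
- lever_hinge (a point): point on the hinge axis at the lever, 60 mm above the desk, in the control box (110 x 60 mm, top 62 mm above the desk) beyond the tray's -y end: -20 mm in x, -225 mm in y from the tray's centre
- pointer (a joint): angle of the white setting pointer about the same axis and on the same scale as the lever: they line up when both joints are equal. Friction holds it; it must not be shifted.
- pointer_tip (a point): tip of the white setting pointer, a flat strip 12 mm wide and 8 mm thick, 68 mm from the hinge axis, turning in a plane 26 mm to the tray's -y side of the lever, beside a dark quadrant disc
- ell_a_grip (a point): L-shaped concrete sample plate, 88 x 88 mm less a 46 x 46 mm corner. From this point the slab covers x -37..+51, y -31..+11 mm and x -37..+5, y +11..+57 mm. Slab 14 mm thick; on it a wooden grip bar 50 mm long (x), 16 wide (y), 36 tall (top 50 mm above the underside). Point: bar's centre, 32 mm above the underside; z up.
- ell_b_grip (a point): L-shaped concrete sample plate, 88 x 88 mm less a 46 x 46 mm corner. From this point the slab covers x -37..+51, y -31..+11 mm and x -37..+5, y +11..+57 mm. Slab 14 mm thick; on it a wooden grip bar 50 mm long (x), 16 wide (y), 36 tall (top 50 mm above the underside). Point: bar's centre, 32 mm above the underside; z up. One of two alike.
- long_ell_grip (a point): long L-shaped concrete sample plate: strip 134 x 42 mm with a foot 42 mm wide, 88 mm overall. From this point the strip covers x -49..+85, y -26..+16 mm and the foot x -49..-7, y +16..+62 mm. Slab 14 mm thick; on it a wooden grip bar 50 mm long (x), 16 wide (y), 36 tall (top 50 mm above the underside). Point: bar's centre, 32 mm above the underside; z up.
- short_bar_grip (a point): straight concrete sample plate, 88 (x) by 42 mm (y), this point over its middle. Slab 14 mm thick; on it a wooden grip bar 50 mm long (x), 16 wide (y), 36 tall (top 50 mm above the underside). Point: bar's centre, 32 mm above the underside; z up.
- long_bar_grip (a point): long straight concrete sample plate, 134 (x) by 42 mm (y), this point over its middle. Slab 14 mm thick; on it a wooden grip bar 50 mm long (x), 16 wide (y), 36 tall (top 50 mm above the underside). Point: bar's centre, 32 mm above the underside; z up.
- mug_rim (a point): centre of the mouth of a white coffee mug, 80 mm across and 95 mm high, standing on the desk
There are look-alikes about, which are no part of the job. What is shaped like the part that bears long_bar_grip but orange is not meant.

How it is judged:
By the outcome, as a careful person would: the job done as asked, in the order asked, and still so for the second after the job is handed in, with the robot touching nothing.
Of ell_a, ell_b, long_ell, short_bar, long_bar only 4 to 5 are there at a start; the rules pass over those that are not, and their reading is None.
At some moment in a run one of ell_a, ell_b, long_ell, short_bar, long_bar may be knocked a few centimetres aside while the robot is not near it.
Once in a run the grip may slacken for a moment while it holds something.
It also fails if it takes over 210 s, if anything falls off the work surface, if the arm or the gripper's body presses on something with over 40 N, if the wrist force passes 120 N, or if a joint passes its speed limit or range.

## Working session

There is one attempt and no reset: what is moved stays moved. The work goes in short steps, Python scripts to look and compute and a tool call to move; the robot and the scene stay as the last step left them, time stands still between calls to the robot, and variables do not carry over. Pictures are saved under pics/ and viewed, about 12 in all and at most 16, crops included, and the job is handed in when it is done.

Besides the shell and the picture viewer there is one more tool, called after ">>>" as name(argument=value, ...), one argument or row to a line, values as JSON. play_rows: Moves the arm, as the interface text tells. Its arguments: {"type":"object","properties":{"steps":{"type":"array","items":{"type":"object","properties":{"claw":{"type":"number"},"dp":{"type":"array","items":{"type":"number"}},"angular":{"type":"array","items":{"type":"number"}}}}},"force":{"type":"number"}},"required":["steps"]}

```bash
mkdir -p pics
cat > h.py <<'E'
from workcell import env
import numpy as np, cv2
from scipy.spatial.transform import Rotation as R
def cam(name):
    s=env.get_state(); p,d=env.read_camera(name); c=env.calibration(name)
    if 'world_from_camera' in c: T=np.array(c['world_from_camera'])
    else:
        q=s['orientation']; W=np.eye(4); W[:3,:3]=R.from_quat([q[1],q[2],q[3],q[0]]).as_matrix(); W[:3,3]=s['tcp_pos']
        T=W@np.array(c['hand_eye'])
    v,u=np.mgrid[:400,:640]
    P=np.stack([(u-c['cx'])/c['fx']*d,(v-c['cy'])/c['fy']*d,d],-1)
    X=P@T[:3,:3].T+T[:3,3]; X[d==0]=np.nan
    return p,X,T,c
def save(n,p,s=1):
    cv2.imwrite('pics/'+n,cv2.resize(p[:,:,::-1],None,fx=s,fy=s,interpolation=cv2.INTER_CUBIC))
E
python3 - <<'E'
from h import *
s=env.get_state()
for k in s: print(k,np.round(s[k],3))
for n in ['top','side']:
    p,X,T,c=cam(n); save(n+'0.png',p,1.25); np.savez(n+'0',p=p,X=X); print(n,np.round(T,3).tolist(),c['fx'])
print(env.calibration('wrist'))
E
```

```text
clock 0.0
joint_pos [-1.27   0.314  0.045  1.304 -0.     1.431]
qvel [-0.     0.001 -0.    -0.001 -0.     0.001]
tau [ 1.0000e-03 -4.8063e+01  2.9853e+01  1.9000e-02  0.0000e+00 -0.0000e+00]
tcp_pos [ 0.245 -0.52   0.238]
orientation [-0.001  0.976  0.219 -0.   ]
wrist_force [-0.199  0.377  0.691]
ft_torque [-0.06  -0.041  0.011]
finger_gap 0.085
top [[0.002, -0.998, 0.069, 0.477], [-1.0, -0.003, -0.011, 0.054], [0.011, -0.069, -0.998, 1.455], [0.0, 0.0, 0.0, 1.0]] 487.7624810769822
side [[0.99, -0.105, 0.099, 0.46], [-0.144, -0.688, 0.711, -0.7], [-0.007, -0.718, -0.696, 0.849], [0.0, 0.0, 0.0, 1.0]] 416.84436464128163
{'fx': 285.4513676221293, 'fy': 285.4513676221293, 'cx': 322.59071011239786, 'cy': 198.92088389582693, 'hand_eye': array([[-7.09326305e-04, -9.53546808e-01, -3.01244056e-01,
         7.60195952e-02],
       [ 9.99999692e-01, -7.77724621e-04,  1.07124915e-04,
        -6.56658093e-04],
       [-3.36433540e-04, -3.01243887e-01,  9.53547066e-01,
        -1.35270283e-01],
       [ 0.00000000e+00,  0.00000000e+00,  0.00000000e+00,
         1.00000000e+00]])}
```

View pics/top0.png

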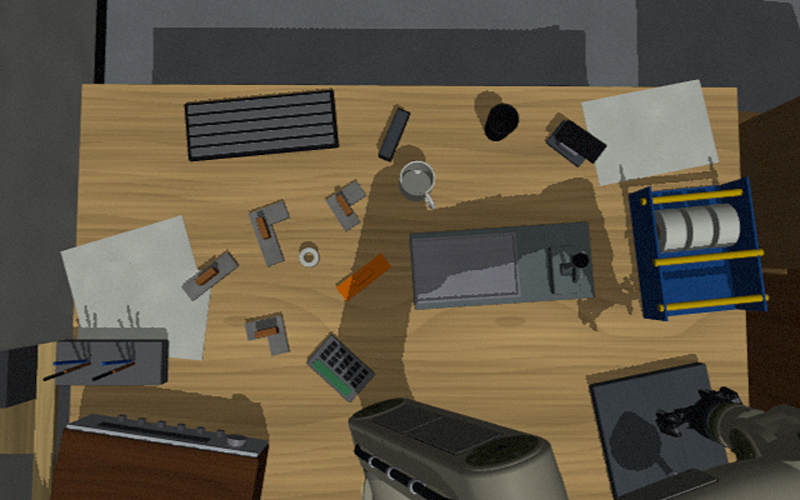

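View pics/side0.png

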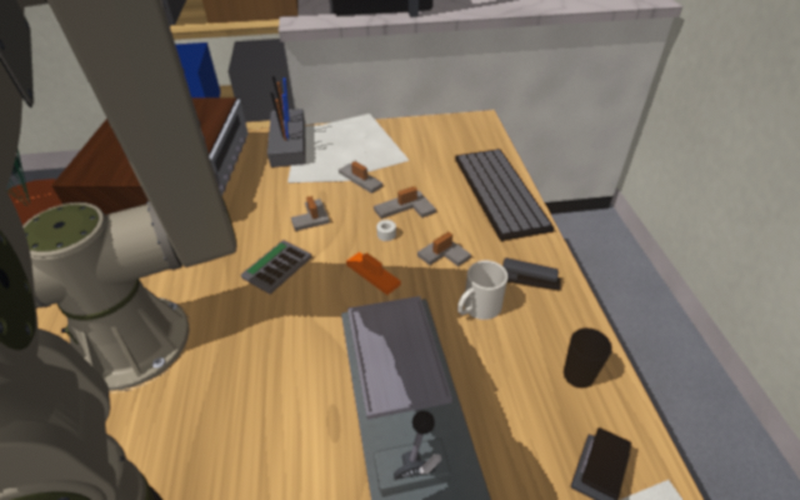

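Top view (800×500 px): the plates are the bar at (210,275), the long L at (268,230) and Ls at (345,205) and (268,333). The tray is at (465,265), the lever knob at (580,260) and the mug at (417,180). The possible mix-ups are the orange bar (362,277), which is the decoy, and the calculator (340,367), roll (309,257) and keyboard.

```bash
cat > m.py <<'E'
from h import *
from scipy.optimize import minimize
SH={'ell':[(-37,-31),(51,-31),(51,11),(5,11),(5,57),(-37,57)],
'long_ell':[(-49,-26),(85,-26),(85,16),(-7,16),(-7,62),(-49,62)],
'short_bar':[(-44,-21),(44,-21),(44,21),(-44,21)],
'long_bar':[(-67,-21),(67,-21),(67,21),(-67,21)]}
BAR=[(-25,-8),(25,-8),(25,8),(-25,8)]
def tr(poly,x):  # x in mm,deg
    a=np.radians(x[2]); r=np.array([[np.cos(a),-np.sin(a)],[np.sin(a),np.cos(a)]])
    return np.array(poly,float)@r.T+x[:2]
def sd(poly,pts):
    pl=poly.astype(np.float32).reshape(-1,1,2)
    return np.array([cv2.pointPolygonTest(pl,(float(a),float(b)),True) for a,b in pts])
def fit(name,slab,bar,x0=None):
    """slab, bar: Nx2 mm of slab-top and bar-top points"""
    r=cv2.minAreaRect(bar.astype(np.float32)); (cx,cy),(w,h),an=r
    if w<h: an+=90
    poly=SH[name]; area=cv2.contourArea(np.array(poly,np.float32))
    gx=np.round(np.r_[slab,bar]/2).astype(int); o=gx.min(0)-60; 
    sz=gx.max(0)-o+60
    m=np.zeros((sz[1],sz[0]),np.uint8); g=gx-o; m[g[:,1],g[:,0]]=1
    m=cv2.morphologyEx(m,cv2.MORPH_CLOSE,np.ones((5,5)))
    soft=cv2.GaussianBlur(m.astype(np.float32),(0,0),1)
    def cost(x):
        t=np.zeros(m.shape,np.uint8)
        cv2.fillPoly(t,[np.round((tr(poly,x)/2-o)*16).astype(np.int32)],255,shift=4,lineType=cv2.LINE_AA)
        t=cv2.GaussianBlur(t.astype(np.float32)/255,(0,0),1)
        return float(((t-soft)**2).sum()*4/area)
    best=None
    for k in (0,180):
        s=minimize(cost,[cx,cy,an+k],method='Nelder-Mead',options=dict(initial_simplex=[[cx,cy,an+k],[cx+6,cy,an+k],[cx,cy+6,an+k],[cx,cy,an+k+8]],xatol=.05,fatol=1e-5))
        if best is None or s.fun<best.fun: best=s
    return best.x,best.fun,(cx,cy,w,h,an)
def masks(p,X):
    hsv=cv2.cvtColor(p,cv2.COLOR_RGB2HSV); z=X[...,2]
    grey=hsv[...,1]<70
    return hsv,z,grey
E
python3 - <<'E'
from m import *
d=np.load('top0.npz'); p,X=d['p'],d['X']; hsv,z,grey=masks(p,X)
for n,(u,v) in {'bar':(210,275),'longL':(268,230),'L1':(345,205),'L2':(268,333)}.items():
    u,v=int(u/1.25),int(v/1.25); sl=(slice(v-34,v+34),slice(u-34,u+34))
    m=(z[sl]>.007)&(z[sl]<.065); 
    nl,lab,st,ce=cv2.connectedComponentsWithStats(m.astype(np.uint8)); 
    l=lab[34-6:34+6,34-6:34+6]; l=np.bincount(l[l>0]).argmax(); k=lab==l
    P=X[sl][k]*1000; s=P[P[:,2]<30]; b=P[P[:,2]>38]
    print(n,len(s),len(b),'slab z',np.median(s[:,2]).round(1),'bar z',np.median(b[:,2]).round(1))
    for nm in SH: 
        x,f,r=fit(nm,s[:,:2],b[:,:2]); print('  ',nm,x.round(1),round(f,3))
    print('  bar',np.round(r,1))
# base
u,v=int(500/1.25),int(265/1.25)
m=((z>.018)&(z<.08)&(X[...,1]<.06)&(X[...,1]>-.45)&(X[...,0]>.3)&(X[...,0]<.65)).astype(np.uint8)
nl,lab,st,ce=cv2.connectedComponentsWithStats(m); l=st[1:,4].argmax()+1
Q=X[lab==l]*1000; print('base',cv2.minAreaRect(Q[:,:2].astype(np.float32)), np.percentile(Q[:,2],[5,50,95]))
t=Q[(Q[:,2]>36)&(Q[:,2]<46)&(Q[:,1]>-180)]; print('rim',len(t),cv2.minAreaRect(t[:,:2].astype(np.float32)))
dark=(p.max(2)<25)&(z>.08)&(z<.25)&(X[...,1]<-.25)&(X[...,1]>-.42)&(X[...,0]>.3)&(X[...,0]<.65)
K=X[dark]*1000; print('knob',len(K),np.median(K,0),K.max(0),K.min(0))
mg=(z>.085)&(z<.11)&(X[...,1]<.1)&(X[...,1]>-.03)&(X[...,0]>.5); M=X[mg]*1000; print('mug',M.mean(0))
E
```

```text
bar 559 114 slab z 14.5 bar z 49.4
   ell [497.7 465.7 355.5] 0.444
   long_ell [489.8 491.  310.6] 0.249
   short_bar [497.  477.4 307. ] 0.442
   long_bar [498.2 474.8 128.5] 0.024
  bar [499.4 474.1  16.7  50.8 127.1]
longL 772 105 slab z 14.5 bar z 49.6
   ell [621.5 343.7 202.5] 0.303
   long_ell [610.9 344.8 200.5] 0.016
   short_bar [612.3 348.7  16.2] 0.856
   long_bar [593.6 341.8  18.2] 0.287
  bar [611.1 345.4  49.7  16.4  20.8]
L1 537 96 slab z 14.6 bar z 50.3
   ell [666.  158.1 212.7] 0.022
   long_ell [654.5 157.2 211.3] 0.263
   short_bar [657.5 160.   26.5] 0.433
   long_bar [675.8 163.7 194.5] 0.593
  bar [665.7 157.8  49.3  15.4  33.8]
L2 566 103 slab z 14.2 bar z 49.9
   ell [370.9 333.4 104.2] 0.02
   long_ell [373.5 342.5 100.4] 0.249
   short_bar [376.1 341.8  95.2] 0.443
   long_bar [366.  336.   59.3] 0.466
  bar [370.7 333.7  15.8  50.2 103. ]
base ((526.54931640625, -214.0687255859375), (180.1050567626953, 426.05426025390625), 3.940796375274658) [22.84227282 29.45624894 61.96319911]
rim 385 ((517.967041015625, -94.1506118774414), (150.1970672607422, 177.55625915527344), 3.8503596782684326)
knob 108 [ 530.83862479 -346.29763874  191.00553279] [ 544.39413693 -334.65738936  197.52769344] [ 518.0198516  -361.81257785  132.13472189]
mug [720.35473353   2.49363681  94.41707209]
```

>>> play_rows(
  steps=[
    {"claw":0,"dp":[0.039,0.009,0]},
    {"claw":0,"dp":[0.039,0.009,0]},
    {"claw":0,"dp":[0.039,0.009,0]},
    {"claw":0,"dp":[0.039,0.009,0]},
    {"claw":0,"dp":[0.039,0.009,0]},
    {"claw":0,"dp":[0.039,0.009,0]},
    {"claw":0,"dp":[0.039,0.009,0]},
    {"claw":0,"angular":[0,0,7.1]},
  ],
)

```text
invalid input at $.steps[0]: expected keys claw, dp, angular
```

>>> play_rows(
  steps=[
    {"claw":0,"angular":[0,0,7.1]},
    {"claw":0,"angular":[0,0,7.1]},
    {"claw":80},
    {"claw":80},
    {"claw":80},
    {"claw":80},
    {"claw":80},
    {"claw":80},
  ],
)

```text
invalid input at $.steps[0]: expected keys claw, dp, angular
```

```bash
cat >> h.py <<'E'
def pose():
    s=env.get_state(); q=s['orientation']; M=R.from_quat([q[1],q[2],q[3],q[0]]).as_matrix()
    return np.array(s['tcp_pos'])*1000,M,s
def go(x,y,z,phi=None):
    p,M,s=pose(); ph=np.degrees(np.arctan2(M[1,0],M[0,0]))%360
    print('t%.1f'%s['clock'],'tcp',p.round(1),'phi %.1f'%ph,'gap %.1f'%(s['finger_gap']*1000),'tilt',np.degrees(np.arcsin(M[:2,2])).round(2),'F',np.round(s['wrist_force'],1),'q1 %.0f q6 %.0f'%tuple(np.degrees([s['joint_pos'][0],s['joint_pos'][5]])))
    d=M.T@(np.array([x,y,z])-p); print('  dp mm in tool:',d.round(1), '' if phi is None else 'wz %.1f'%((ph-phi+180)%360-180))
PSI=3.94
def tray(x,y): 
    a=np.radians(PSI); return np.array([520.5+x*np.cos(a)-y*np.sin(a), -126.8+x*np.sin(a)+y*np.cos(a)])
E
python3 - <<'E'
from h import *
go(443,-353,160,3.94)
p,X,T,c=cam('wrist'); save('w1.png',p,1.25); np.savez('w1',p=p,X=X,T=T)
E
```

```text
t0.1 tcp [ 245.2 -519.6  238.5] phi 25.3 gap 85.2 tilt [-0.03  0.09] F [-0.7 -0.2 -0.3] q1 -73 q6 82
  dp mm in tool: [250.  -66.2  78.7] wz 21.3
```

View pics/w1.png

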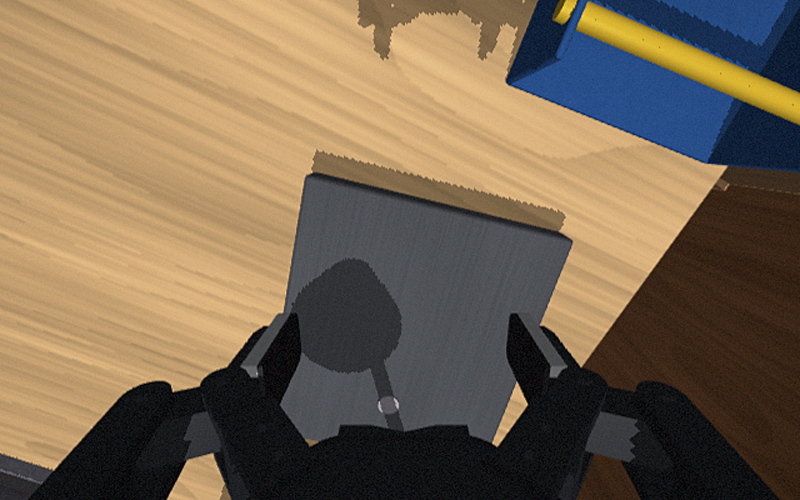

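>>> play_rows(
  steps=[
    {"claw":0,"dp":[0.039,0.009,0],"angular":[0,0,0]},
    {"claw":0,"dp":[0.039,0.009,0],"angular":[0,0,0]},
    {"claw":0,"dp":[0.039,0.009,0],"angular":[0,0,0]},
    {"claw":0,"dp":[0.039,0.009,0],"angular":[0,0,0]},
    {"claw":0,"dp":[0.039,0.009,0],"angular":[0,0,0]},
    {"claw":0,"dp":[0.039,0.009,0],"angular":[0,0,0]},
    {"claw":0,"dp":[0.039,0.009,0],"angular":[0,0,0]},
    {"claw":0,"dp":[0,0,0],"angular":[0,0,7.1]},
  ],
)

```text
clock: 0.82
tcp_pos: [0.5254, -0.4575, 0.237]
orientation: [-0.001, 0.987, 0.161, 0.001]
wrist_force: [-1.3, -0.0, -0.4]
finger_gap: 0.0854
```

>>> play_rows(
  steps=[
    {"claw":0,"dp":[0,0,0],"angular":[0,0,7.1]},
    {"claw":0,"dp":[0,0,0],"angular":[0,0,7.1]},
    {"claw":80,"dp":[0,0,0],"angular":[0,0,0]},
    {"claw":80,"dp":[0,0,0],"angular":[0,0,0]},
    {"claw":80,"dp":[0,0,0],"angular":[0,0,0]},
    {"claw":80,"dp":[0,0,0],"angular":[0,0,0]},
    {"claw":80,"dp":[0,0,0],"angular":[0,0,0]},
    {"claw":80,"dp":[0,0,0],"angular":[0,0,0]},
  ],
)

```text
clock: 1.48
tcp_pos: [0.5189, -0.4607, 0.2395]
orientation: [0.0, 0.999, 0.035, 0.0]
wrist_force: [0.1, 0.4, -0.4]
finger_gap: 0.0587
```

Run:
```python
from h import *
go(443,-353,160,3.94)
p,X,T,c=cam('wrist'); save('w2.png',p,1.25); np.savez('w2',p=p,X=X,T=T)
```

```text
t1.5 tcp [ 518.9 -460.7  239.5] phi 4.0 gap 58.7 tilt [ 0.01 -0.01] F [ 0.1  0.4 -0.4] q1 -48 q6 128
  dp mm in tool: [ -68.2 -112.8   79.5] wz 0.0
```

View pics/w2.png

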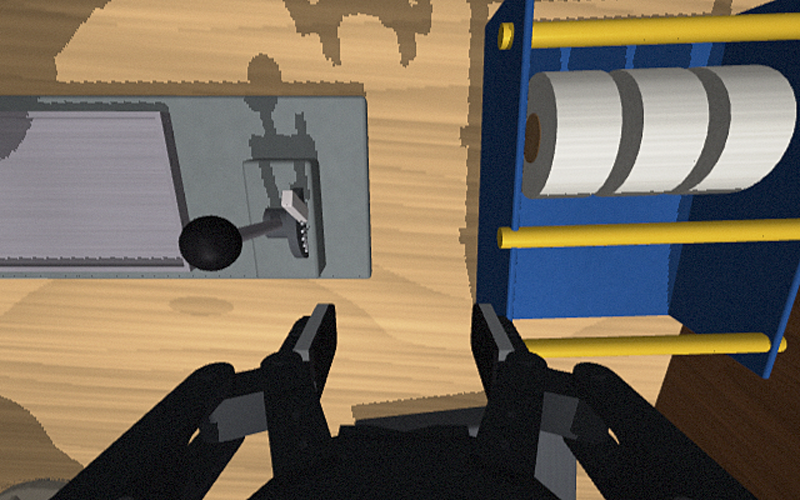

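The wrist view shows the white pointer at about (293,205), the knob at (210,243) and the quadrant with its ticks at (303,240).

Run:
```python
from h import *
d=np.load('w2.npz'); p,X=d['p'],d['X']*1000
a=np.radians(PSI); ex=np.array([np.cos(a),np.sin(a)]); ey=np.array([-ex[1],ex[0]])
O=tray(-20,-225); print('hinge',O)
def loc(Q): q=Q[:,:2]-O; return np.c_[q@ex,q@ey,Q[:,2]-60]
sl=(slice(130,215),slice(200,255))
m=(p[sl].min(2)>120)&(X[sl][...,2]>75)
L=loc(X[sl][m]); print('white',len(L)); 
print(np.array2string(L[np.lexsort((L[:,2],))][::max(1,len(L)//25)].round(1)))
U,S,V=np.linalg.svd(L[:,[0,2]]-L[:,[0,2]].mean(0)); print('dir',V[0],S,'mean',L.mean(0))
m=(p[165:220,135:198].max(2)<40)&(X[165:220,135:198,2]>120)
K=X[165:220,135:198][m]
from scipy.optimize import least_squares
s=least_squares(lambda c:np.linalg.norm(K-c,axis=1)-16,K.mean(0)-[0,0,8],loss='soft_l1'); k=loc(s.x[None])[0]
print('knob',s.x,k,'r',np.hypot(k[0],k[2]),'angle',.65+np.arctan2(k[0],k[2]),'res',np.std(s.fun),len(K))
```

```text
hinge [ 516.0074215 -352.64246  ]
white 242
[[ -0.6 -20.2  15.7]
 [-20.2 -24.3  25.1]
 [  5.5 -20.9  27.9]
 [  3.7 -25.3  29.2]
 [ -2.2 -25.2  30.9]
 [ -8.2 -25.1  32.3]
 [  9.1 -21.2  34.9]
 [ 11.1 -26.6  39.1]
 [ 13.6 -27.5  41.8]
 [ 15.6 -25.2  46.6]
 [ 17.1 -25.1  49. ]
 [ 18.6 -22.3  51.8]
 [ 20.2 -25.3  54.9]
 [ 21.5 -23.3  57.2]
 [ 32.6 -24.7  58.1]
 [ 22.7 -20.2  58.5]
 [ 33.6 -24.2  59.1]
 [ 31.  -21.4  59.4]
 [ 23.  -21.6  59.9]
 [ 29.4 -21.5  60.3]
 [ 30.3 -25.2  60.5]
 [ 26.8 -27.6  60.8]
 [ 27.7 -20.7  61.3]
 [ 26.  -26.9  61.5]
 [ 26.1 -22.6  62. ]
 [ 27.9 -23.8  62.3]
 [ 24.5 -26.3  63.1]]
dir [-0.69445703 -0.71953418] [283.81208614  65.11783329] mean [ 18.80331813 -24.23943328  49.7326439 ]
knob [ 529.32048826 -349.75240375  179.40874985] [ 13.48018296   1.96846112 119.40874985] r 120.1672371089372 angle 0.762415139746969 res 0.5194517477099804 1647
```

Run:
```python
from h import *
d=np.load('w2.npz'); p,X=d['p'],d['X']*1000
a=np.radians(PSI); ex=np.array([np.cos(a),np.sin(a)]); ey=np.array([-ex[1],ex[0]]); O=tray(-20,-225)
sl=(slice(130,215),slice(200,255)); m=(p[sl].min(2)>120)&(X[sl][...,2]>75)
Q=X[sl][m]; q=Q[:,:2]-O; L=np.c_[q@ex,q@ey,Q[:,2]-60]
L=L[(L[:,0]>2)&(L[:,2]>25)]
for f in [np.arange(.30,.62,.02)]:
  for al in f:
    u=L[:,0]*np.sin(al)+L[:,2]*np.cos(al); w=L[:,0]*np.cos(al)-L[:,2]*np.sin(al)
    tip=u>60; body=(u<60)
    A=np.polyfit(u[body],w[body],1)
    print('%.2f'%al,'umax %.1f'%np.percentile(u,98),'w 2..98',np.percentile(w,[2,25,50,75,98]).round(1),'body slope %.3f'%A[0],'std %.2f'%np.std(w[body]))
im=p[120:220,190:290]; save('pt.png',im,6)
```

```text
0.30 umax 67.9 w 2..98 [-3.   1.1  4.7 10.2 15.7] body slope 0.176 std 2.23
0.32 umax 68.0 w 2..98 [-3.6  0.1  3.4  8.9 14.4] body slope 0.156 std 2.07
0.34 umax 68.1 w 2..98 [-4.2 -0.9  2.1  7.6 13.1] body slope 0.135 std 1.92
0.36 umax 68.2 w 2..98 [-4.7 -1.9  0.9  6.2 11.8] body slope 0.115 std 1.77
0.38 umax 68.3 w 2..98 [-5.3 -2.8 -0.5  4.9 10.5] body slope 0.096 std 1.64
0.40 umax 68.4 w 2..98 [-5.9 -3.8 -1.8  3.6  9.2] body slope 0.076 std 1.53
0.42 umax 68.4 w 2..98 [-6.4 -4.8 -3.1  2.2  7.8] body slope 0.056 std 1.43
0.44 umax 68.4 w 2..98 [-7.1 -5.8 -4.3  0.9  6.5] body slope 0.036 std 1.36
0.46 umax 68.3 w 2..98 [-7.7 -6.7 -5.6 -0.5  5.1] body slope 0.017 std 1.32
0.48 umax 68.3 w 2..98 [-8.3 -7.6 -6.9 -1.8  3.8] body slope -0.003 std 1.31
0.50 umax 68.2 w 2..98 [-9.1 -8.6 -8.1 -3.1  2.5] body slope -0.023 std 1.33
0.52 umax 68.2 w 2..98 [-10.3  -9.6  -8.9  -4.3   1.1] body slope -0.043 std 1.38
0.54 umax 68.0 w 2..98 [-11.5 -10.6  -9.7  -5.6  -0.2] body slope -0.062 std 1.46
0.56 umax 67.9 w 2..98 [-12.8 -11.6 -10.4  -6.8  -1.6] body slope -0.082 std 1.56
0.58 umax 67.9 w 2..98 [-14.1 -12.7 -11.3  -8.1  -2.9] body slope -0.102 std 1.68
0.60 umax 67.7 w 2..98 [-15.4 -13.8 -12.3  -9.3  -4.2] body slope -0.121 std 1.83
```

View pics/pt.png

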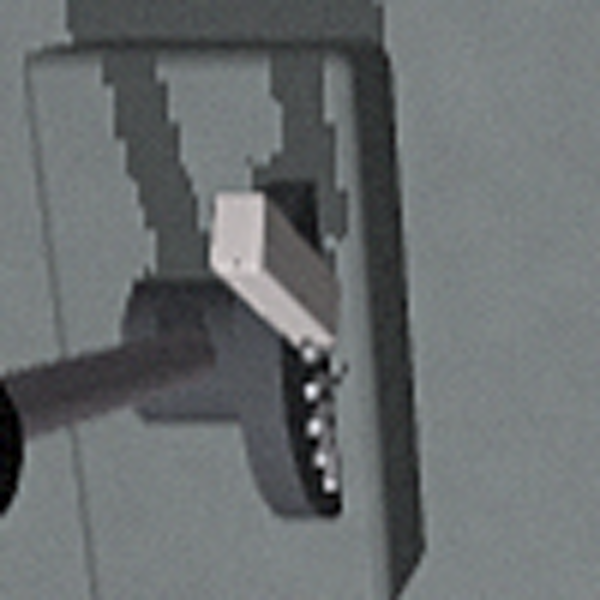

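>>> play_rows(
  steps=[
    {"claw":80,"dp":[0.006,-0.036,0],"angular":[0,0,0]},
    {"claw":80,"dp":[0.006,-0.036,0],"angular":[0,0,0]},
    {"claw":80,"dp":[0.006,-0.037,0],"angular":[0,0,0]},
    {"claw":80,"dp":[0,0,0],"angular":[0,0,0]},
    {"claw":80,"dp":[0,0,0.024],"angular":[0,0,0]},
    {"claw":80,"dp":[0,0,0.024],"angular":[0,0,0]},
    {"claw":80,"dp":[0,0,0.023],"angular":[0,0,0]},
    {"claw":80,"dp":[0,0,0],"angular":[0,0,0]},
  ],
)

```text
clock: 2.2
tcp_pos: [0.5274, -0.3487, 0.1636]
orientation: [-0.003, 0.999, 0.035, -0.003]
wrist_force: [-1.0, 0.5, -0.2]
finger_gap: 0.0585
```

>>> play_rows(
  force=30,
  steps=[
    {"claw":255,"dp":[0,0,0],"angular":[0,0,0]},
    {"claw":255,"dp":[0,0,0],"angular":[0,0,0]},
    {"claw":255,"dp":[0,0,0],"angular":[0,0,0]},
    {"claw":255,"dp":[0,0,0],"angular":[0,0,0]},
    {"claw":255,"dp":[0,0,0],"angular":[0,0,0]},
    {"claw":255,"dp":[0,0,0],"angular":[0,0,0]},
    {"claw":255,"dp":[0,0,0],"angular":[0,0,0]},
    {"claw":255,"dp":[0,0,0],"angular":[0,0,0]},
  ],
)

```text
clock: 2.87
tcp_pos: [0.5301, -0.3503, 0.1701]
orientation: [0.0, 0.999, 0.035, 0.001]
wrist_force: [-1.4, 6.2, 5.5]
finger_gap: 0.0304
```

```bash
cat >> h.py <<'E'
def arc(a0,a1,n):
    a=np.linspace(a0,a1,n+1)-.65; d=np.diff(np.c_[120*np.sin(a),-120*np.cos(a)],axis=0)
    print('arc dx,dz mm:',d.round(1).tolist())
E
python3 - <<'E'
from h import *
go(529.3,-351,168.4,3.94)
arc(.76,-.04,8)
E
```

```text
t2.9 tcp [ 530.1 -350.3  170.1] phi 4.0 gap 30.4 tilt [ 0.11 -0.02] F [-1.4  6.2  5.5] q1 -41 q6 135
  dp mm in tool: [-0.8  0.7  1.7] wz 0.0
arc dx,dz mm: [[-12.0, -0.7], [-12.0, 0.5], [-11.9, 1.7], [-11.7, 2.9], [-11.3, 4.0], [-10.9, 5.1], [-10.3, 6.2], [-9.6, 7.2]]
```

>>> play_rows(
  steps=[
    {"claw":255,"dp":[-0.012,0,-0.0007],"angular":[0,0,0]},
    {"claw":255,"dp":[-0.012,0,0.0005],"angular":[0,0,0]},
    {"claw":255,"dp":[-0.012,0,0.0017],"angular":[0,0,0]},
    {"claw":255,"dp":[-0.0117,0,0.0029],"angular":[0,0,0]},
    {"claw":255,"dp":[-0.0113,0,0.004],"angular":[0,0,0]},
    {"claw":255,"dp":[-0.0109,0,0.0051],"angular":[0,0,0]},
    {"claw":255,"dp":[-0.0103,0,0.0062],"angular":[0,0,0]},
    {"claw":255,"dp":[-0.0096,0,0.0072],"angular":[0,0,0]},
  ],
)

```text
clock: 3.53
tcp_pos: [0.4402, -0.3565, 0.1436]
orientation: [0.0, 0.999, 0.035, 0.001]
wrist_force: [-0.7, 6.7, 6.8]
finger_gap: 0.03
```

>>> play_rows(
  steps=[
    {"claw":255,"dp":[0,0,0],"angular":[0,0,0]},
    {"claw":255,"dp":[0,0,0],"angular":[0,0,0]},
    {"claw":255,"dp":[0,0,0],"angular":[0,0,0]},
    {"claw":255,"dp":[0,0,0],"angular":[0,0,0]},
    {"claw":255,"dp":[0,0,0],"angular":[0,0,0]},
    {"claw":255,"dp":[0,0,0],"angular":[0,0,0]},
    {"claw":255,"dp":[0,0,0],"angular":[0,0,0]},
    {"claw":255,"dp":[0,0,0],"angular":[0,0,0]},
  ],
)

```text
clock: 4.2
tcp_pos: [0.4387, -0.3565, 0.1425]
orientation: [0.0, 0.999, 0.034, -0.001]
wrist_force: [-6.3, 4.2, 5.4]
finger_gap: 0.03
```

Run:
```python
from h import *
go(443.6,-350,144.5,3.94)
```

```text
t4.2 tcp [ 438.7 -356.5  142.5] phi 3.9 gap 30.0 tilt [-0.12 -0.01] F [-6.3  4.2  5.4] q1 -47 q6 129
  dp mm in tool: [ 5.4 -6.2 -2.1] wz 0.0
```

```bash
cat >> h.py <<'E'
def plan(pts,claw,start=None,slow=None):
    """pts: list of (x,y,z,phi,nrows) mm,deg; prints rows"""
    p,M,s=pose(); ph=np.degrees(np.arctan2(M[1,0],M[0,0])); rows=[]
    p=p.copy()
    if start is not None: p=np.array(start[:3],float); ph=start[3]
    for x,y,z,f,n in pts:
        tgt=np.array([x,y,z],float); 
        for i in range(n):
            k=n-i; d=(tgt-p)/k; w=(f-ph+180)%360-180; w=w/k
            a=np.radians(ph); tx=np.array([np.cos(a),np.sin(a),0]); ty=np.array([tx[1],-tx[0],0])
            dp=np.round([d@tx/1000,d@ty/1000,-d[2]/1000],4 if k==1 else 3); wz=round(-w,1)
            p=p+1000*(dp[0]*tx+dp[1]*ty-np.array([0,0,dp[2]])); ph-=wz
            rows.append((dp.tolist(),wz))
            assert max(abs(dp))<=.0417 and abs(wz)<=7.16,(dp,wz,i)
    while len(rows)%8: rows.append(([0,0,0],0))
    for i,r in enumerate(rows):
        print(('--\n' if i%8==0 else '')+str([*r[0],r[1]]),end=' ')
    print('\nend',p.round(1),round(ph%360,1))
E
python3 - <<'E'
from h import *
plan([(438.7,-356.5,255,3.9,4),(470,-200,255,25,5),(499,474.8-50,230,128.5,18),(499,474.8,200,128.5,4)],80)
E
```

```text
--
[0.0, -0.0, -0.028, np.float64(0.0)] [0.0, -0.0, -0.028, np.float64(0.0)] [0.0, -0.0, -0.028, np.float64(0.0)] [0.0, -0.0, -0.0285, np.float64(0.0)] [0.008, -0.031, -0.0, np.float64(-4.2)] [0.011, -0.03, -0.0, np.float64(-4.2)] [0.013, -0.029, -0.0, np.float64(-4.2)] [0.015, -0.028, -0.0, np.float64(-4.2)] --
[0.0167, -0.0274, -0.0, np.float64(-4.3)] [0.016, -0.031, 0.001, np.float64(-5.7)] [0.019, -0.029, 0.001, np.float64(-5.8)] [0.022, -0.027, 0.001, np.float64(-5.7)] [0.025, -0.025, 0.001, np.float64(-5.8)] [0.027, -0.022, 0.001, np.float64(-5.7)] [0.029, -0.019, 0.002, np.float64(-5.8)] [0.031, -0.016, 0.001, np.float64(-5.7)] --
[0.032, -0.013, 0.002, np.float64(-5.8)] [0.033, -0.01, 0.001, np.float64(-5.7)] [0.034, -0.006, 0.002, np.float64(-5.8)] [0.035, -0.003, 0.001, np.float64(-5.7)] [0.035, 0.001, 0.002, np.float64(-5.8)] [0.034, 0.004, 0.001, np.float64(-5.7)] [0.034, 0.007, 0.002, np.float64(-5.8)] [0.033, 0.011, 0.001, np.float64(-5.7)] --
[0.032, 0.014, 0.002, np.float64(-5.8)] [0.03, 0.017, 0.001, np.float64(-5.7)] [0.0283, 0.0199, 0.002, np.float64(-5.8)] [0.01, 0.008, 0.007, np.float64(0.0)] [0.01, 0.008, 0.008, np.float64(0.0)] [0.01, 0.008, 0.007, np.float64(0.0)] [0.0091, 0.0072, 0.008, np.float64(0.0)] [0, 0, 0, 0] 
end [499.  474.8 200. ] 128.5
```

>>> play_rows(
  steps=[
    {"claw":60,"dp":[0,0,0],"angular":[0,0,0]},
    {"claw":60,"dp":[0,0,0],"angular":[0,0,0]},
    {"claw":60,"dp":[0,0,0],"angular":[0,0,0]},
    {"claw":60,"dp":[0,0,0],"angular":[0,0,0]},
    {"claw":60,"dp":[0,0,-0.028],"angular":[0,0,0]},
    {"claw":60,"dp":[0,0,-0.028],"angular":[0,0,0]},
    {"claw":60,"dp":[0,0,-0.028],"angular":[0,0,0]},
    {"claw":60,"dp":[0,0,-0.028],"angular":[0,0,0]},
  ],
)

```text
clock: 4.87
tcp_pos: [0.44, -0.3569, 0.2547]
orientation: [0.0, 0.999, 0.034, 0.0]
wrist_force: [0.8, -0.9, -1.3]
finger_gap: 0.0654
```

```bash
cat >> h.py <<'E'
def knob():
    from scipy.optimize import least_squares
    a=np.radians(PSI); ex=np.array([np.cos(a),np.sin(a)]); ey=np.array([-ex[1],ex[0]]); O=tray(-20,-225)
    p,X,T,c=cam('wrist'); X=X*1000; q=X[...,:2]-O; l=np.stack([q@ex,q@ey,X[...,2]-60],-1); r=np.hypot(l[...,0],l[...,2])
    m=(p.max(2)<45)&(r>95)&(r<140)&(abs(l[...,1])<22)&(X[...,2]>125)
    K=l[m]; s=least_squares(lambda c:np.linalg.norm(K-c,axis=1)-16,K.mean(0)-[0,0,8],loss='soft_l1'); k=s.x
    print('knob loc',k.round(1),'r %.1f'%np.hypot(k[0],k[2]),'angle %.3f'%(.65+np.arctan2(k[0],k[2])),'res %.2f'%np.std(s.fun),len(K))
    return p,l
E
python3 - <<'E'
from h import *
p,l=knob(); save('k2.png',p)
E
```

```text
knob loc [-74.    1.9  96.9] r 122.0 angle -0.002 res 0.47 1013
```

>>> play_rows(
  steps=[
    {"claw":60,"dp":[0.008,-0.031,0],"angular":[0,0,-4.2]},
    {"claw":60,"dp":[0.011,-0.03,0],"angular":[0,0,-4.2]},
    {"claw":60,"dp":[0.013,-0.029,0],"angular":[0,0,-4.2]},
    {"claw":60,"dp":[0.015,-0.028,0],"angular":[0,0,-4.2]},
    {"claw":60,"dp":[0.0167,-0.0274,0],"angular":[0,0,-4.3]},
    {"claw":60,"dp":[0.016,-0.031,0.001],"angular":[0,0,-5.7]},
    {"claw":60,"dp":[0.019,-0.029,0.001],"angular":[0,0,-5.8]},
    {"claw":60,"dp":[0.022,-0.027,0.001],"angular":[0,0,-5.7]},
  ],
)

```text
clock: 5.58
tcp_pos: [0.4759, -0.0947, 0.2504]
orientation: [0.0, 0.932, 0.363, 0.0]
wrist_force: [0.3, 0.8, 0.3]
finger_gap: 0.0656
```

>>> play_rows(
  steps=[
    {"claw":60,"dp":[0.025,-0.025,0.001],"angular":[0,0,-5.8]},
    {"claw":60,"dp":[0.027,-0.022,0.001],"angular":[0,0,-5.7]},
    {"claw":60,"dp":[0.029,-0.019,0.002],"angular":[0,0,-5.8]},
    {"claw":60,"dp":[0.031,-0.016,0.001],"angular":[0,0,-5.7]},
    {"claw":60,"dp":[0.032,-0.013,0.002],"angular":[0,0,-5.8]},
    {"claw":60,"dp":[0.033,-0.01,0.001],"angular":[0,0,-5.7]},
    {"claw":60,"dp":[0.034,-0.006,0.002],"angular":[0,0,-5.8]},
    {"claw":60,"dp":[0.035,-0.003,0.001],"angular":[0,0,-5.7]},
  ],
)

```text
clock: 6.25
tcp_pos: [0.4893, 0.1838, 0.2393]
orientation: [0.0, 0.716, 0.698, 0.0]
wrist_force: [0.6, -1.0, 0.6]
finger_gap: 0.0652
```

>>> play_rows(
  steps=[
    {"claw":60,"dp":[0.035,0.001,0.002],"angular":[0,0,-5.8]},
    {"claw":60,"dp":[0.034,0.004,0.001],"angular":[0,0,-5.7]},
    {"claw":60,"dp":[0.034,0.007,0.002],"angular":[0,0,-5.8]},
    {"claw":60,"dp":[0.033,0.011,0.001],"angular":[0,0,-5.7]},
    {"claw":60,"dp":[0.032,0.014,0.002],"angular":[0,0,-5.8]},
    {"claw":60,"dp":[0.03,0.017,0.001],"angular":[0,0,-5.7]},
    {"claw":60,"dp":[0.0283,0.0199,0.002],"angular":[0,0,-5.8]},
    {"claw":60,"dp":[0,0,0],"angular":[0,0,0]},
  ],
)

```text
clock: 6.92
tcp_pos: [0.4996, 0.4302, 0.2264]
orientation: [-0.001, 0.43, 0.903, 0.001]
wrist_force: [0.7, -0.9, -0.5]
finger_gap: 0.0653
```

>>> play_rows(
  steps=[
    {"claw":60,"dp":[0.01,0.008,0.007],"angular":[0,0,0]},
    {"claw":60,"dp":[0.01,0.008,0.008],"angular":[0,0,0]},
    {"claw":60,"dp":[0.01,0.008,0.007],"angular":[0,0,0]},
    {"claw":60,"dp":[0.009,0.007,0.008],"angular":[0,0,0]},
    {"claw":60,"dp":[0,0,0],"angular":[0,0,0]},
    {"claw":60,"dp":[0,0,0],"angular":[0,0,0]},
    {"claw":60,"dp":[0,0,0],"angular":[0,0,0]},
    {"claw":60,"dp":[0,0,0],"angular":[0,0,0]},
  ],
)

```text
clock: 7.58
tcp_pos: [0.5003, 0.4739, 0.199]
orientation: [0.0, 0.434, 0.901, 0.0]
wrist_force: [-0.1, -0.3, -0.2]
finger_gap: 0.0653
```

```bash
cat >> m.py <<'E'
def locate(name,cam_name='wrist',near=None,tag=None,R_=110):
    """fit plate; near=(x,y) mm expected centre"""
    p,X,T,c=cam(cam_name); X=X*1000; z=X[...,2]
    if tag: save(tag,p)
    rr=np.hypot(X[...,0]-near[0],X[...,1]-near[1])
    m=((z>7)&(z<57)&(rr<R_)).astype(np.uint8)
    n,lab,st,ce=cv2.connectedComponentsWithStats(m); best=None
    for l in range(1,n):
        if st[l,4]<60: continue
        k=X[lab==l]; b=k[(k[:,2]>42)]; s=k[k[:,2]<30]
        if len(b)<10 or len(s)<30: continue
        x,f,r=fit(name,s[:,:2],b[:,:2])
        print('  cand',x.round(1)%360 if 0 else x.round(1),'cost %.3f'%f,'bar',np.round(r,1),'z slab %.1f bar %.1f'%(np.median(s[:,2]),np.median(b[:,2])),len(s),len(b))
        if best is None or f<best[1]: best=(x,f)
    return best
E
python3 - <<'E'
from m import *
p,M,s=pose(); go(498,475,100,128.5)
locate('long_bar',near=(498,475),tag='lb.png')
E
```

```text
t7.6 tcp [500.3 473.9 199. ] phi 128.5 gap 65.3 tilt [0.04 0.01] F [-0.1 -0.3 -0.2] q1 37 q6 88
  dp mm in tool: [ 2.3 -1.2 99. ] wz 0.0
  cand [495.6 476.7 308. ] cost 0.014 bar [495.9 476.3  15.8  49.8 128.4] z slab 14.5 bar 50.3 3434 763
```

>>> play_rows(
  steps=[
    {"claw":60,"dp":[0.004,-0.0015,0.034],"angular":[0,0,0.2]},
    {"claw":60,"dp":[0,0,0.04],"angular":[0,0,0]},
    {"claw":60,"dp":[0,0,0.04],"angular":[0,0,0]},
    {"claw":60,"dp":[0,0,0.03],"angular":[0,0,0]},
    {"claw":60,"dp":[0,0,0.02],"angular":[0,0,0]},
    {"claw":60,"dp":[0,0,0.01],"angular":[0,0,0]},
    {"claw":60,"dp":[0,0,0],"angular":[0,0,0]},
    {"claw":60,"dp":[0,0,0],"angular":[0,0,0]},
  ],
)

```text
clock: 8.3
tcp_pos: [0.4969, 0.4766, 0.0252]
orientation: [0.0, 0.436, 0.9, 0.0]
wrist_force: [0.1, -0.3, -0.0]
finger_gap: 0.0654
```

>>> play_rows(
  force=60,
  steps=[
    {"claw":255,"dp":[0,0,0],"angular":[0,0,0]},
    {"claw":255,"dp":[0,0,0],"angular":[0,0,0]},
    {"claw":255,"dp":[0,0,0],"angular":[0,0,0]},
    {"claw":255,"dp":[0,0,0],"angular":[0,0,0]},
    {"claw":255,"dp":[0,0,0],"angular":[0,0,0]},
    {"claw":255,"dp":[0,0,0],"angular":[0,0,0]},
    {"claw":255,"dp":[0,0,0],"angular":[0,0,0]},
    {"claw":255,"dp":[0,0,0],"angular":[0,0,0]},
  ],
)

```text
clock: 8.97
tcp_pos: [0.4971, 0.4772, 0.0259]
orientation: [0.001, 0.436, 0.9, 0.001]
wrist_force: [0.2, -0.5, 5.7]
finger_gap: 0.0149
```

Run:
```python
from h import *
go(496.5,476.2,25,128.3)
x,y=tray(0,92); print(x,y)
plan([(497,474,145,128.3,4),(x,y,145,183.9,15)],255)
```

```text
t9.0 tcp [497.1 477.2  25.9] phi 128.4 gap 14.9 tilt [0.12 0.08] F [ 0.2 -0.5  5.7] q1 37 q6 89
  dp mm in tool: [-0.4 -1.1  0.9] wz 0.1
514.1785154068297 -35.017437208703356
--
[-0.001, -0.001, -0.03, np.float64(0.0)] [-0.0, -0.0, -0.03, np.float64(0.0)] [-0.001, -0.001, -0.03, np.float64(0.0)] [-0.0005, -0.0001, -0.0291, np.float64(0.1)] [-0.027, -0.02, 0.0, np.float64(-3.7)] [-0.026, -0.022, 0.0, np.float64(-3.7)] [-0.025, -0.023, 0.0, np.float64(-3.7)] [-0.023, -0.025, 0.0, np.float64(-3.7)] --
[-0.021, -0.026, 0.0, np.float64(-3.7)] [-0.02, -0.028, 0.0, np.float64(-3.7)] [-0.018, -0.029, 0.0, np.float64(-3.7)] [-0.016, -0.03, 0.0, np.float64(-3.7)] [-0.014, -0.031, 0.0, np.float64(-3.7)] [-0.012, -0.032, 0.0, np.float64(-3.7)] [-0.009, -0.033, 0.0, np.float64(-3.7)] [-0.007, -0.033, 0.0, np.float64(-3.7)] --
[-0.005, -0.033, 0.0, np.float64(-3.7)] [-0.004, -0.034, 0.0, np.float64(-3.8)] [-0.0009, -0.034, 0.0, np.float64(-3.7)] [0, 0, 0, 0] [0, 0, 0, 0] [0, 0, 0, 0] [0, 0, 0, 0] [0, 0, 0, 0] 
end [514.2 -35.  145. ] 183.9
```

>>> play_rows(
  steps=[
    {"claw":255,"dp":[-0.001,-0.001,-0.03],"angular":[0,0,0]},
    {"claw":255,"dp":[0,0,-0.03],"angular":[0,0,0]},
    {"claw":255,"dp":[-0.001,-0.001,-0.03],"angular":[0,0,0]},
    {"claw":255,"dp":[-0.0005,0,-0.029],"angular":[0,0,0.1]},
    {"claw":255,"dp":[-0.027,-0.02,0],"angular":[0,0,-3.7]},
    {"claw":255,"dp":[-0.026,-0.022,0],"angular":[0,0,-3.7]},
    {"claw":255,"dp":[-0.025,-0.023,0],"angular":[0,0,-3.7]},
    {"claw":255,"dp":[-0.023,-0.025,0],"angular":[0,0,-3.7]},
  ],
)

```text
clock: 9.63
tcp_pos: [0.5006, 0.3365, 0.1429]
orientation: [-0.0, 0.315, 0.949, -0.0]
wrist_force: [0.4, 0.0, -2.8]
finger_gap: 0.0153
```

>>> play_rows(
  steps=[
    {"claw":255,"dp":[-0.021,-0.026,0],"angular":[0,0,-3.7]},
    {"claw":255,"dp":[-0.02,-0.028,0],"angular":[0,0,-3.7]},
    {"claw":255,"dp":[-0.018,-0.029,0],"angular":[0,0,-3.7]},
    {"claw":255,"dp":[-0.016,-0.03,0],"angular":[0,0,-3.7]},
    {"claw":255,"dp":[-0.014,-0.031,0],"angular":[0,0,-3.7]},
    {"claw":255,"dp":[-0.012,-0.032,0],"angular":[0,0,-3.7]},
    {"claw":255,"dp":[-0.009,-0.033,0],"angular":[0,0,-3.7]},
    {"claw":255,"dp":[-0.007,-0.033,0],"angular":[0,0,-3.7]},
  ],
)

```text
clock: 10.3
tcp_pos: [0.5091, 0.0644, 0.143]
orientation: [-0.0, 0.062, 0.998, -0.0]
wrist_force: [1.2, -0.3, -2.8]
finger_gap: 0.0152
```

>>> play_rows(
  steps=[
    {"claw":255,"dp":[-0.005,-0.033,0],"angular":[0,0,-3.7]},
    {"claw":255,"dp":[-0.004,-0.034,0],"angular":[0,0,-3.8]},
    {"claw":255,"dp":[-0.001,-0.034,0],"angular":[0,0,-3.7]},
    {"claw":255,"dp":[0,0,0],"angular":[0,0,0]},
    {"claw":255,"dp":[0,0,0],"angular":[0,0,0]},
    {"claw":255,"dp":[0,0,0],"angular":[0,0,0]},
    {"claw":255,"dp":[0,0,0],"angular":[0,0,0]},
    {"claw":255,"dp":[0,0,0],"angular":[0,0,0]},
  ],
)

```text
clock: 10.97
tcp_pos: [0.5133, -0.0343, 0.1432]
orientation: [-0.0, -0.034, 0.999, 0.0]
wrist_force: [-0.3, 0.2, -2.7]
finger_gap: 0.0154
```

Run:
```python
from h import *
x,y=tray(0,92); go(x,y,145,183.94)
p,X,T,c=cam('wrist'); save('w3.png',p,1.25); np.savez('w3',p=p,X=X,T=T)
```

```text
t11.0 tcp [513.3 -34.3 143.2] phi 184.0 gap 15.4 tilt [-0.03  0.01] F [-0.3  0.2 -2.7] q1 -13 q6 -17
  dp mm in tool: [-0.8 -0.7 -1.8] wz 0.0
```

View pics/w3.png

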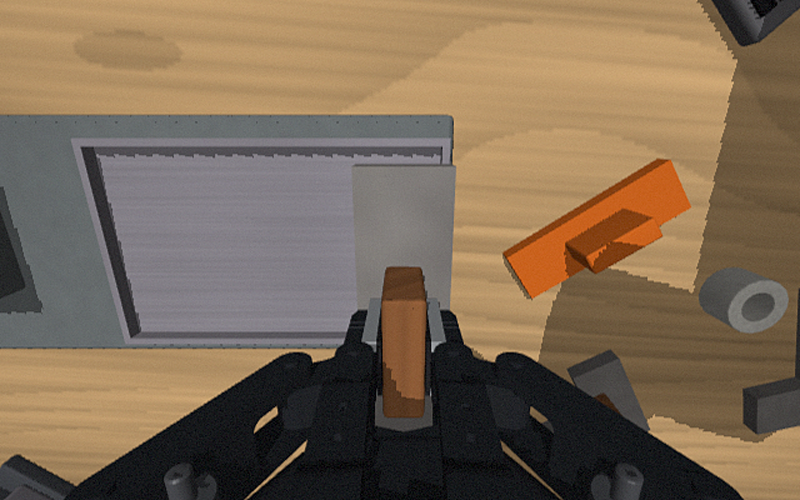

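```bash
cat >> m.py <<'E'
def loct(X,psi=PSI):
    a=np.radians(psi); q=X[...,:2]-tray(0,0); return np.stack([q@[np.cos(a),np.sin(a)],q@[-np.sin(a),np.cos(a)],X[...,2]],-1)
def walls(X):
    l=loct(X); x,y,z=l[...,0],l[...,1],l[...,2]; r=(z>36.5)&(z<44)
    o={}
    for n,m,ax,ot in [('-x',r&(abs(x+72.5)<9)&(abs(y)<110),0,1),('+x',r&(abs(x-72.5)<9)&(abs(y)<110),0,1),('-y',r&(abs(y+118.5)<9)&(abs(x)<65),1,0),('+y',r&(abs(y-118.5)<9)&(abs(x)<65),1,0)]:
        k=l[m]
        if len(k)<20: continue
        f=np.polyfit(k[:,ot],k[:,ax],1); o[n]=f
        print(n,len(k),'med %.1f'%np.median(k[:,ax]),'p2-98',np.percentile(k[:,ax],[2,98]).round(1),'slope deg %.2f'%np.degrees(np.arctan(f[0])),'z %.1f'%np.median(k[:,2]))
    return l
E
python3 - <<'E'
from m import *
d=np.load('w3.npz'); X=d['X']*1000; l=walls(X); p=d['p']
m=(l[...,2]>120)&(l[...,2]<140)&(p.min(2)>90)&(abs(l[...,1]-92)<40); k=l[m]
print('slab',len(k),np.median(k[:,2]),np.percentile(k,[1,2,98,99],axis=0).round(1))
print(cv2.minAreaRect(k[:,:2].astype(np.float32)))
for y in (75,85,92,100,108): print(y,np.percentile(k[abs(k[:,1]-y)<3,0],[0.5,3]))
b=l[(l[...,2]>160)&(abs(l[...,1]-92)<30)&(p[...,0]>p[...,2]+30)]; print('bar',len(b),np.percentile(b,[1,99],axis=0).round(1), cv2.minAreaRect(b[b[:,2]>165][:,:2].astype(np.float32)))
E
```

```text
-x 1921 med -75.8 p2-98 [-78.2 -73.5] slope deg 0.03 z 40.6
+x 1140 med 67.8 p2-98 [66.  71.5] slope deg 0.03 z 40.3
-y 1370 med -115.3 p2-98 [-119.6 -113.4] slope deg -0.04 z 40.2
+y 28 med 119.9 p2-98 [117.6 122.5] slope deg -0.46 z 40.8
slab 7748 132.04792265264865 [[-67.5  72.2 129.8]
 [-67.3  72.6 130.7]
 [ -9.6 113.2 133.3]
 [ -7.2 113.5 133.5]]
((-12.095550537109375, 92.8506088256836), (42.30043411254883, 111.40673065185547), 89.94949340820312)
75 [-67.72368735 -66.37429232]
85 [-67.72288562 -66.80674397]
92 [-67.70362986 -66.81790686]
100 [-67.69051632 -66.83610628]
108 [-67.61757268 -66.3689872 ]
bar 3526 [[-25.8  67.1 161.1]
 [ 22.8 100.7 219.5]] ((-5.744998931884766, 96.18492126464844), (52.480934143066406, 50.29199981689453), 34.90312957763672)
```

The wrist view shows the plate held at (403,240), over the end row of the tray. The tray walls are clear at (75–450, 140–345), and the orange decoy is at (600,230). I'll lower it to just above the rim and compare again.

>>> play_rows(
  steps=[
    {"claw":255,"dp":[0.0027,0.0005,0.024],"angular":[0,0,0]},
    {"claw":255,"dp":[0,0,0.024],"angular":[0,0,0]},
    {"claw":255,"dp":[0,0,0.024],"angular":[0,0,0]},
    {"claw":255,"dp":[0,0,0],"angular":[0,0,0]},
    {"claw":255,"dp":[0,0,0],"angular":[0,0,0]},
    {"claw":255,"dp":[0,0,0],"angular":[0,0,0]},
    {"claw":255,"dp":[0,0,0],"angular":[0,0,0]},
    {"claw":255,"dp":[0,0,0],"angular":[0,0,0]},
  ],
)

```text
clock: 11.68
tcp_pos: [0.5122, -0.0354, 0.073]
orientation: [0.002, -0.034, 0.999, -0.0]
wrist_force: [0.2, 0.4, -2.4]
finger_gap: 0.0151
```

Run:
```python
from m import *
x,y=tray(0,92); go(x,y,71,183.94)
p,X,T,c=cam('wrist'); save('w4.png',p,1.25); l=walls(X*1000)
m=(l[...,2]>50)&(l[...,2]<72)&(p.min(2)>90)&(abs(l[...,1]-92)<40); k=l[m]
print('slab',len(k),np.median(k[:,2]),np.percentile(k,[1,99],axis=0).round(1))
print(cv2.minAreaRect(k[:,:2].astype(np.float32)))
for y in (75,85,92,100,108): print(y,np.percentile(k[abs(k[:,1]-y)<3,0],[0.5,3]))
```

```text
t11.7 tcp [512.2 -35.4  73. ] phi 183.9 gap 15.1 tilt [ 0.17 -0.04] F [ 0.2  0.4 -2.4] q1 -13 q6 -17
  dp mm in tool: [-2.   0.3  2. ] wz -0.1
-x 3190 med -75.7 p2-98 [-78.  -73.4] slope deg 0.10 z 40.7
+x 1151 med 67.4 p2-98 [65.8 71.6] slope deg 0.09 z 40.2
-y 1350 med -114.8 p2-98 [-119.5 -113.1] slope deg -0.92 z 40.0
+y 1112 med 120.0 p2-98 [117.6 122.6] slope deg 0.31 z 40.5
slab 7721 61.6433428435488 [[-68.4  71.2  60.2]
 [ -8.1 112.5  63.4]]
((-36.972442626953125, 91.79913330078125), (42.257110595703125, 63.74417495727539), 89.85962677001953)
75 [-68.47549488 -67.40226036]
85 [-68.48568291 -67.50664079]
92 [-68.4112527  -67.45588326]
100 [-68.47915912 -67.45706741]
108 [-68.41161521 -67.02402782]
```

>>> play_rows(
  steps=[
    {"claw":255,"dp":[0.002,0.002,0],"angular":[0,0,0]},
    {"claw":255,"dp":[0,0,0],"angular":[0,0,0]},
    {"claw":255,"dp":[0,0,0.006],"angular":[0,0,0]},
    {"claw":255,"dp":[0,0,0.006],"angular":[0,0,0]},
    {"claw":255,"dp":[0,0,0.005],"angular":[0,0,0]},
    {"claw":255,"dp":[0,0,0],"angular":[0,0,0]},
    {"claw":255,"dp":[0,0,0],"angular":[0,0,0]},
    {"claw":255,"dp":[0,0,0],"angular":[0,0,0]},
  ],
)

```text
clock: 12.4
tcp_pos: [0.5087, -0.0336, 0.0556]
orientation: [0.0, -0.034, 0.999, -0.0]
wrist_force: [-6.1, 0.4, 12.9]
finger_gap: 0.0153
```

```bash
sed -i 's/520.5+x/516.9+x/; s/-126.8+x/-125.1+x/' h.py
python3 - <<'E'
from m import *
x,y=tray(0,92); go(x,y,56,183.94)
E
```

```text
t12.4 tcp [508.7 -33.6  55.6] phi 183.9 gap 15.3 tilt [ 0.04 -0.03] F [-6.1  0.4 12.9] q1 -13 q6 -17
  dp mm in tool: [-1.9  0.1 -0.4] wz -0.1
```

>>> play_rows(
  steps=[
    {"claw":165,"dp":[0,0,0],"angular":[0,0,0]},
    {"claw":165,"dp":[0,0,0],"angular":[0,0,0]},
    {"claw":165,"dp":[0,0,0],"angular":[0,0,0]},
    {"claw":165,"dp":[0,0,-0.02],"angular":[0,0,0]},
    {"claw":165,"dp":[0,0,-0.04],"angular":[0,0,0]},
    {"claw":165,"dp":[0,0,-0.04],"angular":[0,0,0]},
    {"claw":165,"dp":[0,0,-0.04],"angular":[0,0,0]},
    {"claw":165,"dp":[0,0,0],"angular":[0,0,0]},
  ],
)

```text
clock: 13.07
tcp_pos: [0.5129, -0.0343, 0.202]
orientation: [0.006, -0.034, 0.999, -0.002]
wrist_force: [1.7, -0.6, 0.6]
finger_gap: 0.0302
```

Run:
```python
from m import *
p,X,T,c=cam('wrist'); X*=1000; save('w5.png',p,1.25); l=walls(X)
k=l[(l[...,2]>41)&(l[...,2]<48)&(l[...,1]>60)&(abs(l[...,0])<80)]
print('slab',len(k),np.median(k[:,2]),np.percentile(k,[1,99],axis=0).round(1),cv2.minAreaRect(k[:,:2].astype(np.float32)))
b=l[(l[...,2]>70)&(l[...,2]<86)&(l[...,1]>60)&(abs(l[...,0])<40)]; print('bar z',np.median(b[:,2]),cv2.minAreaRect(b[:,:2].astype(np.float32)))
plan([(560,180,180,195,8),(608,347,200,200.5,6)],165)
```

```text
-x 1276 med -72.2 p2-98 [-74.9 -65.4] slope deg 0.27 z 40.6
+x 961 med 71.5 p2-98 [69.3 74.7] slope deg -0.12 z 40.2
-y 855 med -117.5 p2-98 [-121.5 -115.5] slope deg -0.04 z 40.3
+y 678 med 117.6 p2-98 [110.  120.5] slope deg 0.20 z 40.6
slab 4430 44.446339311243065 [[-72.9  71.   41.1]
 [ 65.  242.8  46.8]] ((-0.33286285400390625, 158.93130493164062), (197.67507934570312, 148.74520874023438), 89.89968872070312)
bar z 80.3327401023628 ((-2.4223384857177734, 91.71248626708984), (49.36153793334961, 15.487906455993652), 0.3441150188446045)
--
[-0.008, 0.026, 0.002, np.float64(-1.4)] [-0.008, 0.026, 0.002, np.float64(-1.4)] [-0.009, 0.026, 0.002, np.float64(-1.4)] [-0.01, 0.026, 0.003, np.float64(-1.4)] [-0.01, 0.025, 0.002, np.float64(-1.4)] [-0.011, 0.025, 0.003, np.float64(-1.4)] [-0.012, 0.025, 0.002, np.float64(-1.4)] [-0.0121, 0.0249, 0.0028, np.float64(-1.3)] --
[-0.015, 0.025, -0.003, np.float64(-0.9)] [-0.015, 0.025, -0.003, np.float64(-0.9)] [-0.016, 0.024, -0.004, np.float64(-0.9)] [-0.016, 0.024, -0.003, np.float64(-0.9)] [-0.016, 0.024, -0.004, np.float64(-1.0)] [-0.0173, 0.0233, -0.003, np.float64(-0.9)] [0, 0, 0, 0] [0, 0, 0, 0] 
end [608. 347. 200.] 200.5
```

>>> play_rows(
  steps=[
    {"claw":60,"dp":[-0.008,0.026,0.002],"angular":[0,0,-1.4]},
    {"claw":60,"dp":[-0.008,0.026,0.002],"angular":[0,0,-1.4]},
    {"claw":60,"dp":[-0.009,0.026,0.002],"angular":[0,0,-1.4]},
    {"claw":60,"dp":[-0.01,0.026,0.003],"angular":[0,0,-1.4]},
    {"claw":60,"dp":[-0.01,0.025,0.002],"angular":[0,0,-1.4]},
    {"claw":60,"dp":[-0.011,0.025,0.003],"angular":[0,0,-1.4]},
    {"claw":60,"dp":[-0.012,0.025,0.002],"angular":[0,0,-1.4]},
    {"claw":60,"dp":[-0.012,0.025,0.003],"angular":[0,0,-1.3]},
  ],
)

```text
clock: 13.78
tcp_pos: [0.5564, 0.1819, 0.1737]
orientation: [-0.001, -0.131, 0.991, -0.0]
wrist_force: [0.8, 0.3, -0.4]
finger_gap: 0.0654
```

>>> play_rows(
  steps=[
    {"claw":60,"dp":[-0.015,0.025,-0.003],"angular":[0,0,-0.9]},
    {"claw":60,"dp":[-0.015,0.025,-0.003],"angular":[0,0,-0.9]},
    {"claw":60,"dp":[-0.016,0.024,-0.004],"angular":[0,0,-0.9]},
    {"claw":60,"dp":[-0.016,0.024,-0.003],"angular":[0,0,-0.9]},
    {"claw":60,"dp":[-0.016,0.024,-0.004],"angular":[0,0,-1.0]},
    {"claw":60,"dp":[-0.017,0.023,-0.003],"angular":[0,0,-0.9]},
    {"claw":60,"dp":[0,0,0],"angular":[0,0,0]},
    {"claw":60,"dp":[0,0,0],"angular":[0,0,0]},
  ],
)

```text
clock: 14.45
tcp_pos: [0.6041, 0.3487, 0.1929]
orientation: [-0.001, -0.179, 0.984, -0.0]
wrist_force: [-0.6, 0.1, -0.2]
finger_gap: 0.0653
```

Run:
```python
from m import *
b=locate('long_ell',near=(615,345),tag='ll.png',R_=130)
x=b[0]; go(x[0],x[1],25,x[2]%360)
```

```text
cand [608.  346.  200.6] cost 0.017 bar [607.7 346.9  49.1  15.3  20.2] z slab 14.5 bar 50.4 5154 731
t14.5 tcp [603.9 347.5 193.2] phi 200.5 gap 65.5 tilt [-0.15 -0.09] F [-0.1  0.2 -0.2] q1 23 q6 3
  dp mm in tool: [ -3.9  -2.7 168.2] wz -0.1
```

>>> play_rows(
  steps=[
    {"claw":60,"dp":[-0.0038,-0.0025,0.034],"angular":[0,0,0]},
    {"claw":60,"dp":[0,0,0.04],"angular":[0,0,0]},
    {"claw":60,"dp":[0,0,0.04],"angular":[0,0,0]},
    {"claw":60,"dp":[0,0,0.03],"angular":[0,0,0]},
    {"claw":60,"dp":[0,0,0.015],"angular":[0,0,0]},
    {"claw":60,"dp":[0,0,0.009],"angular":[0,0,0]},
    {"claw":60,"dp":[0,0,0],"angular":[0,0,0]},
    {"claw":60,"dp":[0,0,0],"angular":[0,0,0]},
  ],
)

```text
clock: 15.17
tcp_pos: [0.6092, 0.3456, 0.0277]
orientation: [-0.0, -0.177, 0.984, -0.0]
wrist_force: [-0.2, -0.0, 0.3]
finger_gap: 0.0653
```

>>> play_rows(
  force=60,
  steps=[
    {"claw":255,"dp":[0,0,0],"angular":[0,0,0]},
    {"claw":255,"dp":[0,0,0],"angular":[0,0,0]},
    {"claw":255,"dp":[0,0,0],"angular":[0,0,0]},
    {"claw":255,"dp":[0,0,0],"angular":[0,0,0]},
    {"claw":255,"dp":[0,0,0],"angular":[0,0,0]},
    {"claw":255,"dp":[0,0,0],"angular":[0,0,0]},
    {"claw":255,"dp":[0,0,0],"angular":[0,0,0]},
    {"claw":255,"dp":[0,0,0],"angular":[0,0,0]},
  ],
)

```text
clock: 15.83
tcp_pos: [0.6098, 0.3469, 0.0288]
orientation: [0.001, -0.178, 0.984, 0.0]
wrist_force: [-1.1, 0.1, 6.3]
finger_gap: 0.0153
```

Run:
```python
from h import *
go(608,346,25,200.6)
x,y=tray(18,41); print(x,y)
plan([(607,345,155,200.6,4),(x,y,155,183.9,12)],255)
```

```text
t15.8 tcp [609.8 346.9  28.8] phi 200.5 gap 15.3 tilt [0.12 0.06] F [-1.1  0.1  6.3] q1 23 q6 3
  dp mm in tool: [ 2.1 -0.2  3.8] wz -0.1
532.0402745861235 -82.96008916173665
--
[0.001, -0.0, -0.032, np.float64(-0.0)] [0.001, -0.0, -0.031, np.float64(-0.0)] [0.001, -0.0, -0.032, np.float64(-0.1)] [0.0003, -0.0008, -0.0312, np.float64(-0.0)] [0.018, -0.031, 0.0, np.float64(1.4)] [0.018, -0.032, 0.0, np.float64(1.4)] [0.017, -0.032, 0.0, np.float64(1.4)] [0.016, -0.032, 0.0, np.float64(1.4)] --
[0.015, -0.033, 0.0, np.float64(1.4)] [0.014, -0.033, 0.0, np.float64(1.4)] [0.014, -0.034, 0.0, np.float64(1.4)] [0.013, -0.034, 0.0, np.float64(1.4)] [0.012, -0.034, 0.0, np.float64(1.4)] [0.011, -0.034, 0.0, np.float64(1.4)] [0.01, -0.035, 0.0, np.float64(1.3)] [0.0099, -0.0351, 0.0, np.float64(1.4)] 
end [532.  -82.9 155. ] 183.9
```

>>> play_rows(
  steps=[
    {"claw":255,"dp":[0.001,0,-0.032],"angular":[0,0,0]},
    {"claw":255,"dp":[0.001,0,-0.031],"angular":[0,0,0]},
    {"claw":255,"dp":[0.001,0,-0.032],"angular":[0,0,-0.1]},
    {"claw":255,"dp":[0,-0.001,-0.031],"angular":[0,0,0]},
    {"claw":255,"dp":[0.018,-0.031,0],"angular":[0,0,1.4]},
    {"claw":255,"dp":[0.018,-0.032,0],"angular":[0,0,1.4]},
    {"claw":255,"dp":[0.017,-0.032,0],"angular":[0,0,1.4]},
    {"claw":255,"dp":[0.016,-0.032,0],"angular":[0,0,1.4]},
  ],
)

```text
clock: 16.5
tcp_pos: [0.5801, 0.2008, 0.1526]
orientation: [-0.001, -0.13, 0.992, -0.0]
wrist_force: [0.2, -0.0, -2.3]
finger_gap: 0.015
```

>>> play_rows(
  steps=[
    {"claw":255,"dp":[0.015,-0.033,0],"angular":[0,0,1.4]},
    {"claw":255,"dp":[0.014,-0.033,0],"angular":[0,0,1.4]},
    {"claw":255,"dp":[0.014,-0.034,0],"angular":[0,0,1.4]},
    {"claw":255,"dp":[0.013,-0.034,0],"angular":[0,0,1.4]},
    {"claw":255,"dp":[0.012,-0.034,0],"angular":[0,0,1.4]},
    {"claw":255,"dp":[0.011,-0.034,0],"angular":[0,0,1.4]},
    {"claw":255,"dp":[0.01,-0.035,0],"angular":[0,0,1.3]},
    {"claw":255,"dp":[0.008,-0.035,0],"angular":[0,0,1.4]},
  ],
)

```text
clock: 17.17
tcp_pos: [0.5319, -0.0846, 0.1527]
orientation: [-0.001, -0.033, 0.999, 0.0]
wrist_force: [-0.0, -0.1, -2.6]
finger_gap: 0.015
```

>>> play_rows(
  steps=[
    {"claw":255,"dp":[0,0,0],"angular":[0,0,0]},
    {"claw":255,"dp":[0,0,0],"angular":[0,0,0]},
    {"claw":255,"dp":[0,0,0.02],"angular":[0,0,0]},
    {"claw":255,"dp":[0,0,0.02],"angular":[0,0,0]},
    {"claw":255,"dp":[0,0,0.02],"angular":[0,0,0]},
    {"claw":255,"dp":[0,0,0],"angular":[0,0,0]},
    {"claw":255,"dp":[0,0,0],"angular":[0,0,0]},
    {"claw":255,"dp":[0,0,0],"angular":[0,0,0]},
  ],
)

```text
clock: 17.83
tcp_pos: [0.5338, -0.0825, 0.094]
orientation: [0.0, -0.034, 0.999, -0.0]
wrist_force: [0.4, -1.2, -2.3]
finger_gap: 0.0148
```

Run:
```python
from m import *
x,y=tray(20,41); go(x,y,95,183.94)
p,X,T,c=cam('wrist'); X*=1000; save('w6.png',p,1.25); np.savez('w6',p=p,X=X); l=walls(X)
z0=pose()[0][2]-28.8+14; print('exp slab z',z0)
k=l[(abs(l[...,2]-z0)<5)&(p.min(2)>90)&(abs(l[...,0])<90)&(l[...,1]<90)]
print('slab',len(k),np.median(k[:,2]),np.percentile(k,[1,99],axis=0).round(1),cv2.minAreaRect(k[:,:2].astype(np.float32)))
for x0 in range(-60,70,15):
    q=k[abs(k[:,0]-x0)<3]
    if len(q)>10: print(x0,np.percentile(q[:,1],[1,99]).round(1))
for y0 in range(0,70,10):
    q=k[abs(k[:,1]-y0)<3]
    if len(q)>10: print('y',y0,np.percentile(q[:,0],[1,99]).round(1))
```

```text
t17.8 tcp [533.8 -82.5  94. ] phi 183.9 gap 14.8 tilt [ 0.02 -0.  ] F [ 0.4 -1.2 -2.3] q1 -17 q6 -21
  dp mm in tool: [-0.3 -0.3 -1. ] wz -0.0
-x 3349 med -72.3 p2-98 [-74.7 -67. ] slope deg 0.26 z 40.6
+x 904 med 71.1 p2-98 [69.3 75.1] slope deg -0.52 z 40.2
-y 2201 med -117.2 p2-98 [-121.4 -115.3] slope deg -0.05 z 40.2
+y 1724 med 117.4 p2-98 [110.8 120.7] slope deg 0.31 z 40.5
exp slab z 79.77326128768509
slab 12288 79.8738710902056 [[-65.7 -18.2  78.5]
 [ 41.3  66.7  81.3]] ((-7.897102355957031, 33.0088996887207), (84.49028778076172, 130.64341735839844), 73.5444564819336)
-60 [25.4 66.7]
-45 [25.4 66.8]
-30 [25.4 66.6]
-15 [25.4 66.6]
0 [25.5 67. ]
15 [25.1 66.9]
30 [-20.7  14.3]
45 [-20.8   7.9]
y 0 [25.2 45.6]
y 10 [25.  42.1]
y 30 [-65.8  10.4]
y 40 [-65.8  -6.3]
y 50 [-65.7   6.3]
y 60 [-65.7  16.5]
```

View pics/w6.png

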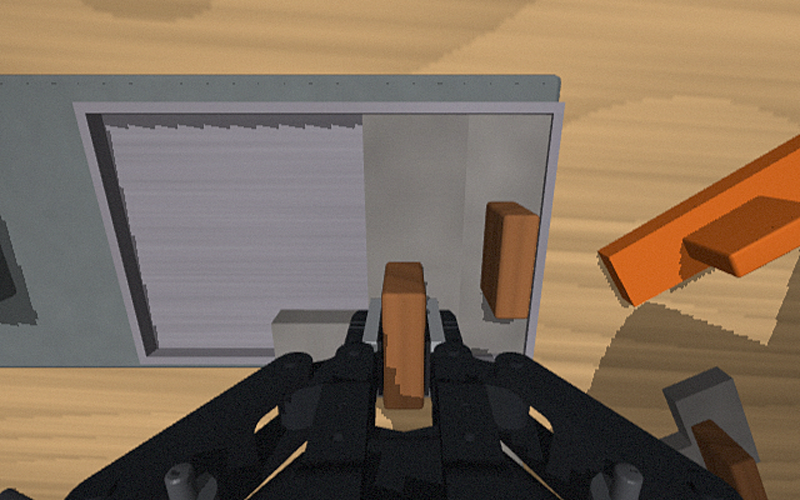

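The view shows the long L in hand at (400,230) beside the laid long bar at (510,260), foot pointing right to the near free row. The fit looks right.

>>> play_rows(
  steps=[
    {"claw":255,"dp":[0.0007,0,0.008],"angular":[0,0,0]},
    {"claw":255,"dp":[0,0,0.008],"angular":[0,0,0]},
    {"claw":255,"dp":[0,0,0.008],"angular":[0,0,0]},
    {"claw":255,"dp":[0,0,0.006],"angular":[0,0,0]},
    {"claw":255,"dp":[0,0,0.0055],"angular":[0,0,0]},
    {"claw":255,"dp":[0,0,0],"angular":[0,0,0]},
    {"claw":255,"dp":[0,0,0],"angular":[0,0,0]},
    {"claw":255,"dp":[0,0,0],"angular":[0,0,0]},
  ],
)

```text
clock: 18.55
tcp_pos: [0.5321, -0.0832, 0.0585]
orientation: [-0.0, -0.034, 0.999, -0.0]
wrist_force: [-4.3, 0.9, 7.5]
finger_gap: 0.015
```

>>> play_rows(
  steps=[
    {"claw":165,"dp":[0,0,0],"angular":[0,0,0]},
    {"claw":165,"dp":[0,0,0],"angular":[0,0,0]},
    {"claw":165,"dp":[0,0,0],"angular":[0,0,0]},
    {"claw":165,"dp":[0,0,-0.02],"angular":[0,0,0]},
    {"claw":165,"dp":[0,0,-0.04],"angular":[0,0,0]},
    {"claw":165,"dp":[0,0,-0.04],"angular":[0,0,0]},
    {"claw":165,"dp":[0,0,-0.04],"angular":[0,0,0]},
    {"claw":165,"dp":[0,0,0],"angular":[0,0,0]},
  ],
)

```text
clock: 19.22
tcp_pos: [0.5369, -0.0846, 0.2062]
orientation: [0.006, -0.034, 0.999, -0.002]
wrist_force: [1.0, 0.1, 1.3]
finger_gap: 0.0303
```

```bash
cat >> m.py <<'E'
def bars(l,p):
    m=((l[...,2]>68)&(l[...,2]<90)&(abs(l[...,0])<75)&(abs(l[...,1])<120)&(p[...,0]>p[...,2].astype(int)+25)).astype(np.uint8)
    n,lab,st,ce=cv2.connectedComponentsWithStats(m)
    for i in range(1,n):
        if st[i,4]>150:
            k=l[lab==i]; z=np.percentile(k[:,2],90); k=k[k[:,2]>76]; 
            if len(k)>20: print('bar z90 %.1f'%z,'c/size/ang',np.round(np.hstack(cv2.minAreaRect(k[:,:2].astype(np.float32))),1),len(k))
E
python3 - <<'E'
from m import *
go(0,0,0)
p,X,T,c=cam('wrist'); X*=1000; l=walls(X); bars(l,p)
plan([(600,60,180,200,8),(663.5,160,200,212.7,6)],165)
E
```

```text
t19.2 tcp [536.9 -84.6 206.2] phi 183.9 gap 30.3 tilt [ 0.73 -0.23] F [1.  0.1 1.3] q1 -17 q6 -21
  dp mm in tool: [532.5 121.5 199. ] 
-x 1450 med -72.1 p2-98 [-74.9 -64.5] slope deg 0.56 z 40.6
+x 1039 med 71.6 p2-98 [64.4 74.6] slope deg -0.12 z 40.3
-y 807 med -117.8 p2-98 [-121.3 -115.8] slope deg 0.01 z 40.3
+y 807 med 117.2 p2-98 [110.1 120.5] slope deg -0.18 z 40.5
bar z90 81.3 c/size/ang [-2.4 91.9 49.2 16.4  0.1] 923
bar z90 81.2 c/size/ang [16.6 41.  15.6 49.8 89.6] 859
--
[-0.009, 0.017, 0.003, np.float64(-2.0)] [-0.01, 0.017, 0.003, np.float64(-2.0)] [-0.01, 0.017, 0.003, np.float64(-2.0)] [-0.011, 0.016, 0.003, np.float64(-2.0)] [-0.012, 0.016, 0.003, np.float64(-2.0)] [-0.012, 0.016, 0.003, np.float64(-2.0)] [-0.013, 0.015, 0.002, np.float64(-2.1)] [-0.013, 0.0152, 0.0029, np.float64(-2.0)] --
[-0.016, 0.012, -0.003, np.float64(-2.1)] [-0.016, 0.011, -0.003, np.float64(-2.1)] [-0.016, 0.011, -0.004, np.float64(-2.1)] [-0.017, 0.01, -0.003, np.float64(-2.1)] [-0.017, 0.01, -0.004, np.float64(-2.2)] [-0.0179, 0.0093, -0.003, np.float64(-2.1)] [0, 0, 0, 0] [0, 0, 0, 0] 
end [663.4 160.  200. ] 212.7
```

>>> play_rows(
  steps=[
    {"claw":60,"dp":[-0.009,0.017,0.003],"angular":[0,0,-2]},
    {"claw":60,"dp":[-0.01,0.017,0.003],"angular":[0,0,-2]},
    {"claw":60,"dp":[-0.01,0.017,0.003],"angular":[0,0,-2]},
    {"claw":60,"dp":[-0.011,0.016,0.003],"angular":[0,0,-2]},
    {"claw":60,"dp":[-0.012,0.016,0.003],"angular":[0,0,-2]},
    {"claw":60,"dp":[-0.012,0.016,0.003],"angular":[0,0,-2]},
    {"claw":60,"dp":[-0.013,0.015,0.002],"angular":[0,0,-2.1]},
    {"claw":60,"dp":[-0.013,0.015,0.003],"angular":[0,0,-2]},
  ],
)

```text
clock: 19.93
tcp_pos: [0.5968, 0.0617, 0.1735]
orientation: [-0.001, -0.174, 0.985, 0.0]
wrist_force: [0.5, 0.1, -0.9]
finger_gap: 0.0651
```

>>> play_rows(
  steps=[
    {"claw":60,"dp":[-0.016,0.012,-0.003],"angular":[0,0,-2.1]},
    {"claw":60,"dp":[-0.016,0.011,-0.003],"angular":[0,0,-2.1]},
    {"claw":60,"dp":[-0.016,0.011,-0.004],"angular":[0,0,-2.1]},
    {"claw":60,"dp":[-0.017,0.01,-0.003],"angular":[0,0,-2.1]},
    {"claw":60,"dp":[-0.017,0.01,-0.004],"angular":[0,0,-2.2]},
    {"claw":60,"dp":[-0.018,0.009,-0.003],"angular":[0,0,-2.1]},
    {"claw":60,"dp":[0,0,0],"angular":[0,0,0]},
    {"claw":60,"dp":[0,0,0],"angular":[0,0,0]},
  ],
)

```text
clock: 20.6
tcp_pos: [0.6604, 0.1613, 0.1932]
orientation: [-0.001, -0.282, 0.96, -0.0]
wrist_force: [-0.1, -0.4, -0.2]
finger_gap: 0.0653
```

Run:
```python
from m import *
b=locate('ell',near=(664,160),tag='l1.png',R_=110)
x=b[0]; go(x[0],x[1],26,x[2]%360)
```

```text
cand [662.6 158.2 213.3] cost 0.026 bar [662.8 158.6  49.8  15.6  32.9] z slab 14.5 bar 50.4 3533 770
t20.6 tcp [659.9 160.6 193.3] phi 212.7 gap 65.1 tilt [-0.13 -0.04] F [ 0.7 -0.4 -0.8] q1 7 q6 -26
  dp mm in tool: [ -1.3  -3.5 167.3] wz -0.7
```

>>> play_rows(
  steps=[
    {"claw":60,"dp":[-0.0005,-0.003,0.034],"angular":[0,0,-0.6]},
    {"claw":60,"dp":[0,0,0.04],"angular":[0,0,0]},
    {"claw":60,"dp":[0,0,0.04],"angular":[0,0,0]},
    {"claw":60,"dp":[0,0,0.03],"angular":[0,0,0]},
    {"claw":60,"dp":[0,0,0.016],"angular":[0,0,0]},
    {"claw":60,"dp":[0,0,0.01],"angular":[0,0,0]},
    {"claw":60,"dp":[0,0,0],"angular":[0,0,0]},
    {"claw":60,"dp":[0,0,0],"angular":[0,0,0]},
  ],
)

```text
clock: 21.32
tcp_pos: [0.6624, 0.1577, 0.0251]
orientation: [-0.0, -0.286, 0.958, -0.0]
wrist_force: [-0.2, -0.2, 0.5]
finger_gap: 0.0654
```

>>> play_rows(
  force=60,
  steps=[
    {"claw":255,"dp":[0,0,0],"angular":[0,0,0]},
    {"claw":255,"dp":[0,0,0],"angular":[0,0,0]},
    {"claw":255,"dp":[0,0,0],"angular":[0,0,0]},
    {"claw":255,"dp":[0,0,0],"angular":[0,0,0]},
    {"claw":255,"dp":[0,0,0],"angular":[0,0,0]},
    {"claw":255,"dp":[0,0,0],"angular":[0,0,0]},
    {"claw":255,"dp":[0,0,0],"angular":[0,0,0]},
    {"claw":255,"dp":[0,0,0],"angular":[0,0,0]},
  ],
)

```text
clock: 21.98
tcp_pos: [0.6636, 0.1585, 0.0264]
orientation: [0.001, -0.286, 0.958, -0.0]
wrist_force: [0.3, -0.7, 5.8]
finger_gap: 0.015
```

Run:
```python
from m import *
go(662.6,158.3,26,213.2)
p,M,s=pose(); off=M.T@(np.array([662.6,158.3,p[2]])-p); print('plate in tool',off)
# place: plate yaw PSI+270 -> phi 273.94
t=np.array(tray(-36,-16)); a=np.radians(PSI+270); t=t-off[0]*np.array([np.cos(a),np.sin(a)]); print(t)
plan([(655,155,155,213.2,4),(t[0],t[1],155,273.9,12)],255)
```

```text
t22.0 tcp [663.6 158.5  26.4] phi 213.3 gap 15.0 tilt [0.15 0.01] F [ 0.3 -0.7  5.8] q1 7 q6 -27
  dp mm in tool: [0.9 0.4 0.4] wz 0.1
plate in tool [ 0.92228727  0.39182666 -0.00255016]
[ 482.02110074 -142.61570175]
--
[0.002, 0.0, -0.032, np.float64(0.0)] [0.002, 0.001, -0.032, np.float64(0.0)] [0.003, 0.0, -0.032, np.float64(0.0)] [0.0021, 0.0008, -0.0326, np.float64(0.1)] [0.026, -0.013, -0.0, np.float64(-5.1)] [0.027, -0.011, -0.0, np.float64(-5.1)] [0.027, -0.008, -0.0, np.float64(-5.1)] [0.028, -0.006, -0.0, np.float64(-5.0)] --
[0.028, -0.003, -0.0, np.float64(-5.1)] [0.029, -0.001, -0.0, np.float64(-5.0)] [0.029, 0.002, -0.0, np.float64(-5.1)] [0.028, 0.005, -0.0, np.float64(-5.0)] [0.028, 0.007, -0.0, np.float64(-5.1)] [0.027, 0.009, -0.0, np.float64(-5.0)] [0.026, 0.012, -0.0, np.float64(-5.1)] [0.0251, 0.0137, -0.0, np.float64(-5.0)] 
end [ 482.  -142.6  155. ] 273.9
```

>>> play_rows(
  steps=[
    {"claw":255,"dp":[0.002,0,-0.032],"angular":[0,0,0]},
    {"claw":255,"dp":[0.002,0.001,-0.032],"angular":[0,0,0]},
    {"claw":255,"dp":[0.003,0,-0.032],"angular":[0,0,0]},
    {"claw":255,"dp":[0.002,0.001,-0.033],"angular":[0,0,0.1]},
    {"claw":255,"dp":[0.026,-0.013,0],"angular":[0,0,-5.1]},
    {"claw":255,"dp":[0.027,-0.011,0],"angular":[0,0,-5.1]},
    {"claw":255,"dp":[0.027,-0.008,0],"angular":[0,0,-5.1]},
    {"claw":255,"dp":[0.028,-0.006,0],"angular":[0,0,-5]},
  ],
)

```text
clock: 22.65
tcp_pos: [0.5955, 0.0548, 0.1535]
orientation: [-0.0, -0.452, 0.892, 0.0]
wrist_force: [0.7, 0.4, -2.2]
finger_gap: 0.015
```

>>> play_rows(
  steps=[
    {"claw":255,"dp":[0.028,-0.003,0],"angular":[0,0,-5.1]},
    {"claw":255,"dp":[0.029,-0.001,0],"angular":[0,0,-5]},
    {"claw":255,"dp":[0.029,0.002,0],"angular":[0,0,-5.1]},
    {"claw":255,"dp":[0.028,0.005,0],"angular":[0,0,-5]},
    {"claw":255,"dp":[0.028,0.007,0],"angular":[0,0,-5.1]},
    {"claw":255,"dp":[0.027,0.009,0],"angular":[0,0,-5]},
    {"claw":255,"dp":[0.026,0.012,0],"angular":[0,0,-5.1]},
    {"claw":255,"dp":[0.025,0.0137,0],"angular":[0,0,-5]},
  ],
)

```text
clock: 23.32
tcp_pos: [0.4796, -0.1431, 0.1535]
orientation: [0.0, 0.732, -0.681, -0.0]
wrist_force: [0.2, -2.3, -2.1]
finger_gap: 0.0152
```

>>> play_rows(
  steps=[
    {"claw":255,"dp":[0,0,0],"angular":[0,0,0]},
    {"claw":255,"dp":[0,0,0],"angular":[0,0,0]},
    {"claw":255,"dp":[0,0,0.02],"angular":[0,0,0]},
    {"claw":255,"dp":[0,0,0.02],"angular":[0,0,0]},
    {"claw":255,"dp":[0,0,0.02],"angular":[0,0,0]},
    {"claw":255,"dp":[0,0,0],"angular":[0,0,0]},
    {"claw":255,"dp":[0,0,0],"angular":[0,0,0]},
    {"claw":255,"dp":[0,0,0],"angular":[0,0,0]},
  ],
)

```text
clock: 23.98
tcp_pos: [0.4816, -0.1419, 0.0946]
orientation: [-0.0, 0.731, -0.683, 0.0]
wrist_force: [-0.4, -0.1, -1.2]
finger_gap: 0.0152
```

Run:
```python
from m import *
go(482,-142.6,95,273.94)
p,X,T,c=cam('wrist'); X*=1000; save('w7.png',p,1.25); np.savez('w7',p=p,X=X); l=walls(X); bars(l,p)
z0=pose()[0][2]-26.4+14; print('exp slab z',z0)
k=l[(abs(l[...,2]-z0)<5)&(p.min(2)>90)&(abs(l[...,0])<90)&(l[...,1]<90)]
print('slab',len(k),np.median(k[:,2]),np.percentile(k,[1,99],axis=0).round(1))
for x0 in range(-65,30,10):
    q=k[abs(k[:,0]-x0)<3]
    if len(q)>10: print('x',x0,np.percentile(q[:,1],[1,99]).round(1))
for y0 in range(-70,40,10):
    q=k[abs(k[:,1]-y0)<3]
    if len(q)>10: print('y',y0,np.percentile(q[:,0],[1,99]).round(1))
```

```text
t24.0 tcp [ 481.6 -141.9   94.6] phi 273.9 gap 15.2 tilt [ 0.03 -0.01] F [-0.4 -0.1 -1.2] q1 -26 q6 -119
  dp mm in tool: [ 0.7 -0.3 -0.4] wz -0.0
-x 722 med -71.6 p2-98 [-74.3 -69.3] slope deg 0.01 z 40.5
+x 2516 med 71.9 p2-98 [65.2 75.6] slope deg -0.20 z 40.3
-y 2176 med -118.7 p2-98 [-121.4 -116.3] slope deg 0.12 z 40.6
+y 24 med 118.4 p2-98 [110.6 120.7] slope deg 46.49 z 40.9
exp slab z 82.67774707116621
slab 5373 82.96569118220143 [[-68.3 -63.7  81.6]
 [-27.2  -3.   84.4]]
x -65 [-63.4   0.7]
x -55 [-63.7 -16.9]
x -45 [-63.6 -25.4]
x -35 [-63.8 -37.7]
x -25 [-63.7 -35.3]
y -60 [-68.2 -26.8]
y -50 [-68.1 -27. ]
y -40 [-68.  -26.8]
y -30 [-68.2 -46.5]
y -20 [-68.3 -48.3]
y -10 [-68.4 -61.7]
y 0 [-68.2 -64.4]
```

View pics/w7.png

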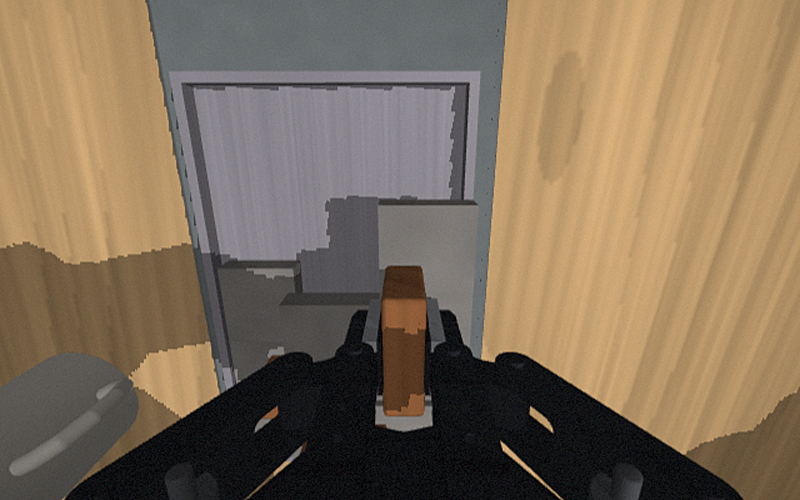

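The view (image up is tray −y) shows the ell in hand at (425,240) over the robot-side column. The long L's foot is at (258,300), and there is about 2–3 mm to correct.

>>> play_rows(
  steps=[
    {"claw":255,"dp":[0.003,-0.0009,0.008],"angular":[0,0,0]},
    {"claw":255,"dp":[0,0,0.008],"angular":[0,0,0]},
    {"claw":255,"dp":[0,0,0.008],"angular":[0,0,0]},
    {"claw":255,"dp":[0,0,0.008],"angular":[0,0,0]},
    {"claw":255,"dp":[0,0,0.004],"angular":[0,0,0]},
    {"claw":255,"dp":[0,0,0.0025],"angular":[0,0,0]},
    {"claw":255,"dp":[0,0,0],"angular":[0,0,0]},
    {"claw":255,"dp":[0,0,0],"angular":[0,0,0]},
  ],
)

```text
clock: 24.7
tcp_pos: [0.4813, -0.1451, 0.0563]
orientation: [0.0, 0.73, -0.683, -0.0]
wrist_force: [-5.5, 1.3, 11.4]
finger_gap: 0.0151
```

>>> play_rows(
  steps=[
    {"claw":165,"dp":[0,0,0],"angular":[0,0,0]},
    {"claw":165,"dp":[0,0,0],"angular":[0,0,0]},
    {"claw":165,"dp":[0,0,0],"angular":[0,0,0]},
    {"claw":165,"dp":[0,0,-0.02],"angular":[0,0,0]},
    {"claw":165,"dp":[0,0,-0.04],"angular":[0,0,0]},
    {"claw":165,"dp":[0,0,-0.04],"angular":[0,0,0]},
    {"claw":165,"dp":[0,0,-0.04],"angular":[0,0,0]},
    {"claw":165,"dp":[0,0,0],"angular":[0,0,0]},
  ],
)

```text
clock: 25.37
tcp_pos: [0.4859, -0.1472, 0.2032]
orientation: [-0.002, 0.731, -0.683, 0.006]
wrist_force: [1.4, -0.4, 1.1]
finger_gap: 0.0302
```

Run:
```python
from m import *
p,X,T,c=cam('wrist'); X*=1000; go(0,0,0); l=walls(X); bars(l,p)
t=cam('top'); X2=t[1]*1000+[-3,2,0]; z=X2[...,2]
# L2 by top now
m=((z>7)&(z<57)&(np.hypot(X2[...,0]-368,X2[...,1]-336)<130)).astype(np.uint8); n,lab,st,ce=cv2.connectedComponentsWithStats(m)
for i in range(1,n):
    if st[i,4]>200:
        k=X2[lab==i]; b=k[k[:,2]>42]; s=k[k[:,2]<30]; print(len(b),len(s), fit('ell',s[:,:2],b[:,:2])[:2] if len(b)>20 else '')
plan([(450,60,200,200,12),(368,336,200,104.2,15)],165)
```

```text
t25.4 tcp [ 485.  -146.8  200. ] phi 273.9 gap 30.3 tilt [ 0.48 -0.24] F [ 0.2 -0.8 -0.8] q1 -26 q6 -120
  dp mm in tool: [-180.   475.6  195.3] 
-x 827 med -71.3 p2-98 [-74.3 -64.2] slope deg 0.63 z 40.7
+x 1188 med 72.2 p2-98 [64.4 75.6] slope deg -0.32 z 40.3
-y 703 med -119.0 p2-98 [-121.1 -116.6] slope deg 0.06 z 40.5
+y 135 med 117.4 p2-98 [109.7 120.7] slope deg -1.67 z 40.4
bar z90 81.3 c/size/ang [-38.2 -17.1  49.7  15.2  89.9] 834
bar z90 80.9 c/size/ang [26.5 39.3 31.3 15.3  1.1] 315
bar z90 80.9 c/size/ang [-12.7  90.8  16.1  26.8  90. ] 361
99 569 (array([367.88708266, 335.61380869, 102.04552981]), np.float64(0.019324909895658493))
--
[-0.017, 0.002, -0.0, np.float64(6.2)] [-0.017, 0.003, -0.0, np.float64(6.2)] [-0.017, 0.005, -0.0, np.float64(6.1)] [-0.016, 0.007, -0.0, np.float64(6.2)] [-0.015, 0.009, -0.0, np.float64(6.1)] [-0.014, 0.01, -0.0, np.float64(6.2)] [-0.013, 0.012, -0.0, np.float64(6.1)] [-0.011, 0.013, -0.001, np.float64(6.2)] --
[-0.01, 0.014, -0.0, np.float64(6.1)] [-0.009, 0.015, -0.001, np.float64(6.2)] [-0.007, 0.016, -0.0, np.float64(6.1)] [-0.0044, 0.0171, -0.0006, np.float64(6.2)] [-0.001, 0.019, -0.0, np.float64(6.4)] [0.001, 0.019, -0.0, np.float64(6.4)] [0.003, 0.019, -0.0, np.float64(6.4)] [0.005, 0.018, -0.0, np.float64(6.4)] --
[0.007, 0.018, -0.0, np.float64(6.4)] [0.009, 0.017, -0.0, np.float64(6.4)] [0.011, 0.016, -0.0, np.float64(6.4)] [0.013, 0.014, -0.0, np.float64(6.4)] [0.014, 0.013, -0.0, np.float64(6.4)] [0.016, 0.011, -0.0, np.float64(6.4)] [0.017, 0.009, -0.0, np.float64(6.4)] [0.018, 0.008, -0.0, np.float64(6.3)] --
[0.018, 0.006, -0.0, np.float64(6.4)] [0.019, 0.003, -0.0, np.float64(6.3)] [0.0193, 0.0013, -0.0, np.float64(6.4)] [0, 0, 0, 0] [0, 0, 0, 0] [0, 0, 0, 0] [0, 0, 0, 0] [0, 0, 0, 0] 
end [368.  336.1 200. ] 104.2
```

Run:
```python
from m import *
plan([(450,60,200,276,7),(368,336,200,283,9)],165)
```

```text
--
[-0.03, 0.003, -0.0, np.float64(-0.3)] [-0.03, 0.003, -0.0, np.float64(-0.3)] [-0.03, 0.002, -0.001, np.float64(-0.3)] [-0.03, 0.002, -0.0, np.float64(-0.3)] [-0.029, 0.002, -0.001, np.float64(-0.3)] [-0.03, 0.002, -0.0, np.float64(-0.3)] [-0.0291, 0.0023, -0.0006, np.float64(-0.3)] [-0.031, 0.006, -0.0, np.float64(-0.8)] --
[-0.032, 0.005, -0.0, np.float64(-0.8)] [-0.032, 0.005, -0.0, np.float64(-0.8)] [-0.032, 0.005, -0.0, np.float64(-0.8)] [-0.032, 0.004, -0.0, np.float64(-0.8)] [-0.032, 0.004, -0.0, np.float64(-0.8)] [-0.031, 0.003, -0.0, np.float64(-0.7)] [-0.032, 0.003, -0.0, np.float64(-0.8)] [-0.0314, 0.0022, -0.0, np.float64(-0.7)] 
end [368. 336. 200.] 283.0
```

>>> play_rows(
  steps=[
    {"claw":60,"dp":[-0.03,0.003,0],"angular":[0,0,-0.3]},
    {"claw":60,"dp":[-0.03,0.003,0],"angular":[0,0,-0.3]},
    {"claw":60,"dp":[-0.03,0.002,-0.001],"angular":[0,0,-0.3]},
    {"claw":60,"dp":[-0.03,0.002,0],"angular":[0,0,-0.3]},
    {"claw":60,"dp":[-0.029,0.002,-0.001],"angular":[0,0,-0.3]},
    {"claw":60,"dp":[-0.03,0.002,0],"angular":[0,0,-0.3]},
    {"claw":60,"dp":[-0.029,0.002,0],"angular":[0,0,-0.3]},
    {"claw":60,"dp":[-0.031,0.006,0],"angular":[0,0,-0.8]},
  ],
)

```text
clock: 26.13
tcp_pos: [0.4388, 0.092, 0.1956]
orientation: [0.001, 0.747, -0.664, -0.001]
wrist_force: [0.4, -0.2, -0.3]
finger_gap: 0.0655
```

>>> play_rows(
  steps=[
    {"claw":60,"dp":[-0.032,0.005,0],"angular":[0,0,-0.8]},
    {"claw":60,"dp":[-0.032,0.005,0],"angular":[0,0,-0.8]},
    {"claw":60,"dp":[-0.032,0.005,0],"angular":[0,0,-0.8]},
    {"claw":60,"dp":[-0.032,0.004,0],"angular":[0,0,-0.8]},
    {"claw":60,"dp":[-0.032,0.004,0],"angular":[0,0,-0.8]},
    {"claw":60,"dp":[-0.031,0.003,0],"angular":[0,0,-0.7]},
    {"claw":60,"dp":[-0.032,0.003,0],"angular":[0,0,-0.8]},
    {"claw":60,"dp":[-0.031,0.002,0],"angular":[0,0,-0.7]},
  ],
)

```text
clock: 26.8
tcp_pos: [0.3654, 0.3373, 0.1954]
orientation: [0.002, 0.783, -0.622, -0.0]
wrist_force: [0.3, -0.3, -0.2]
finger_gap: 0.0652
```

>>> play_rows(
  steps=[
    {"claw":60,"dp":[0,0,0],"angular":[0,0,0]},
    {"claw":60,"dp":[0,0,0],"angular":[0,0,0]},
    {"claw":60,"dp":[0,0,0],"angular":[0,0,0]},
    {"claw":60,"dp":[0,0,0],"angular":[0,0,0]},
    {"claw":60,"dp":[0,0,0],"angular":[0,0,0]},
    {"claw":60,"dp":[0,0,0],"angular":[0,0,0]},
    {"claw":60,"dp":[0,0,0],"angular":[0,0,0]},
    {"claw":60,"dp":[0,0,0],"angular":[0,0,0]},
  ],
)

```text
clock: 27.47
tcp_pos: [0.3675, 0.3358, 0.1975]
orientation: [-0.0, 0.782, -0.623, 0.0]
wrist_force: [-0.4, 0.5, -0.1]
finger_gap: 0.0656
```

Run:
```python
from m import *
b=locate('ell',near=(368,336),tag='l2.png',R_=110)
x=b[0]; go(x[0],x[1],26,(x[2]+180)%360)
```

```text
cand [368.1 334.3 102.7] cost 0.018 bar [367.9 334.2  15.6  48.9 102.5] z slab 14.5 bar 50.3 3501 747
t27.5 tcp [367.4 336.  197.5] phi 282.9 gap 65.4 tilt [0.02 0.  ] F [-0.2  0.9 -0.9] q1 33 q6 -70
  dp mm in tool: [  1.8  -0.2 171.5] wz 0.2
```

>>> play_rows(
  steps=[
    {"claw":60,"dp":[0.0015,0,0.035],"angular":[0,0,0.2]},
    {"claw":60,"dp":[0,0,0.04],"angular":[0,0,0]},
    {"claw":60,"dp":[0,0,0.04],"angular":[0,0,0]},
    {"claw":60,"dp":[0,0,0.03],"angular":[0,0,0]},
    {"claw":60,"dp":[0,0,0.016],"angular":[0,0,0]},
    {"claw":60,"dp":[0,0,0.01],"angular":[0,0,0]},
    {"claw":60,"dp":[0,0,0],"angular":[0,0,0]},
    {"claw":60,"dp":[0,0,0],"angular":[0,0,0]},
  ],
)

```text
clock: 28.18
tcp_pos: [0.3677, 0.335, 0.0267]
orientation: [-0.0, 0.781, -0.624, 0.0]
wrist_force: [1.1, 0.6, 0.5]
finger_gap: 0.0654
```

>>> play_rows(
  force=60,
  steps=[
    {"claw":255,"dp":[0,0,0],"angular":[0,0,0]},
    {"claw":255,"dp":[0,0,0],"angular":[0,0,0]},
    {"claw":255,"dp":[0,0,0],"angular":[0,0,0]},
    {"claw":255,"dp":[0,0,0],"angular":[0,0,0]},
    {"claw":255,"dp":[0,0,0],"angular":[0,0,0]},
    {"claw":255,"dp":[0,0,0],"angular":[0,0,0]},
    {"claw":255,"dp":[0,0,0],"angular":[0,0,0]},
    {"claw":255,"dp":[0,0,0],"angular":[0,0,0]},
  ],
)

```text
clock: 28.85
tcp_pos: [0.3683, 0.3354, 0.0275]
orientation: [-0.001, 0.781, -0.624, 0.0]
wrist_force: [0.3, -0.1, 6.0]
finger_gap: 0.0148
```

Run:
```python
from m import *
go(368.1,334.4,26,282.7)
p,M,s=pose(); off=M.T@(np.array([368.1,334.4,p[2]])-p); print('plate in tool',off)
t=np.array(tray(36,-76)); a=np.radians(PSI+270); t=t-off[0]*np.array([np.cos(a),np.sin(a)]); print(t)
plan([(372,330,155,282.7,4),(480,60,155,278,8),(t[0],t[1],155,273.9,8)],255)
```

```text
t28.9 tcp [368.3 335.4  27.5] phi 282.8 gap 14.8 tilt [0.11 0.07] F [ 0.3 -0.1  6. ] q1 33 q6 -70
  dp mm in tool: [1.  0.4 1.5] wz 0.1
plate in tool [ 0.97447453  0.42574476 -0.00165224]
[ 557.97005395 -197.47458214]
--
[0.002, -0.001, -0.032, np.float64(0.0)] [0.001, -0.0, -0.032, np.float64(0.0)] [0.002, -0.001, -0.032, np.float64(0.0)] [0.0011, -0.0004, -0.0315, np.float64(0.1)] [0.036, -0.006, 0.0, np.float64(0.6)] [0.036, -0.006, 0.0, np.float64(0.6)] [0.036, -0.007, 0.0, np.float64(0.6)] [0.036, -0.007, 0.0, np.float64(0.6)] --
[0.035, -0.007, 0.0, np.float64(0.6)] [0.035, -0.008, 0.0, np.float64(0.6)] [0.036, -0.008, 0.0, np.float64(0.5)] [0.0352, -0.0076, 0.0, np.float64(0.6)] [0.033, -0.005, 0.0, np.float64(0.5)] [0.033, -0.006, 0.0, np.float64(0.5)] [0.033, -0.006, 0.0, np.float64(0.5)] [0.033, -0.006, 0.0, np.float64(0.5)] --
[0.033, -0.006, 0.0, np.float64(0.5)] [0.033, -0.007, 0.0, np.float64(0.5)] [0.033, -0.007, 0.0, np.float64(0.5)] [0.0334, -0.0067, 0.0, np.float64(0.6)] [0, 0, 0, 0] [0, 0, 0, 0] [0, 0, 0, 0] [0, 0, 0, 0] 
end [ 557.9 -197.5  155. ] 273.9
```

>>> play_rows(
  steps=[
    {"claw":255,"dp":[0.002,-0.001,-0.032],"angular":[0,0,0]},
    {"claw":255,"dp":[0.001,0,-0.032],"angular":[0,0,0]},
    {"claw":255,"dp":[0.002,-0.001,-0.032],"angular":[0,0,0]},
    {"claw":255,"dp":[0.001,0,-0.032],"angular":[0,0,0.1]},
    {"claw":255,"dp":[0.036,-0.006,0],"angular":[0,0,0.6]},
    {"claw":255,"dp":[0.036,-0.006,0],"angular":[0,0,0.6]},
    {"claw":255,"dp":[0.036,-0.007,0],"angular":[0,0,0.6]},
    {"claw":255,"dp":[0.036,-0.007,0],"angular":[0,0,0.6]},
  ],
)

```text
clock: 29.52
tcp_pos: [0.4256, 0.1926, 0.1546]
orientation: [-0.0, 0.768, -0.641, 0.0]
wrist_force: [0.5, -0.2, -2.1]
finger_gap: 0.0151
```

>>> play_rows(
  steps=[
    {"claw":255,"dp":[0.035,-0.007,0],"angular":[0,0,0.6]},
    {"claw":255,"dp":[0.035,-0.008,0],"angular":[0,0,0.6]},
    {"claw":255,"dp":[0.036,-0.008,0],"angular":[0,0,0.5]},
    {"claw":255,"dp":[0.035,-0.0076,0],"angular":[0,0,0.6]},
    {"claw":255,"dp":[0.033,-0.005,0],"angular":[0,0,0.5]},
    {"claw":255,"dp":[0.033,-0.006,0],"angular":[0,0,0.5]},
    {"claw":255,"dp":[0.033,-0.006,0],"angular":[0,0,0.5]},
    {"claw":255,"dp":[0.033,-0.006,0],"angular":[0,0,0.5]},
  ],
)

```text
clock: 30.18
tcp_pos: [0.5179, -0.07, 0.1542]
orientation: [0.0, 0.743, -0.67, -0.0]
wrist_force: [0.9, 0.4, -2.0]
finger_gap: 0.0152
```

>>> play_rows(
  steps=[
    {"claw":255,"dp":[0.033,-0.006,0],"angular":[0,0,0.5]},
    {"claw":255,"dp":[0.033,-0.007,0],"angular":[0,0,0.5]},
    {"claw":255,"dp":[0.033,-0.007,0],"angular":[0,0,0.5]},
    {"claw":255,"dp":[0.0335,-0.0067,0],"angular":[0,0,0.6]},
    {"claw":255,"dp":[0,0,0.02],"angular":[0,0,0]},
    {"claw":255,"dp":[0,0,0.02],"angular":[0,0,0]},
    {"claw":255,"dp":[0,0,0.02],"angular":[0,0,0]},
    {"claw":255,"dp":[0,0,0],"angular":[0,0,0]},
  ],
)

```text
clock: 30.85
tcp_pos: [0.5535, -0.1969, 0.0898]
orientation: [0.001, 0.73, -0.683, -0.004]
wrist_force: [-1.2, 0.6, -2.2]
finger_gap: 0.0153
```

>>> play_rows(
  steps=[
    {"claw":255,"dp":[0,0,0],"angular":[0,0,0]},
    {"claw":255,"dp":[0,0,0],"angular":[0,0,0]},
    {"claw":255,"dp":[0,0,0],"angular":[0,0,0]},
    {"claw":255,"dp":[0,0,0],"angular":[0,0,0]},
    {"claw":255,"dp":[0,0,0],"angular":[0,0,0]},
    {"claw":255,"dp":[0,0,0],"angular":[0,0,0]},
    {"claw":255,"dp":[0,0,0],"angular":[0,0,0]},
    {"claw":255,"dp":[0,0,0],"angular":[0,0,0]},
  ],
)

```text
clock: 31.52
tcp_pos: [0.5567, -0.198, 0.0947]
orientation: [-0.0, 0.731, -0.683, 0.0]
wrist_force: [-0.4, -0.5, -3.1]
finger_gap: 0.0154
```

Run:
```python
from m import *
go(558,-197.5,95,273.94)
p,X,T,c=cam('wrist'); X*=1000; save('w8.png',p,1.25); np.savez('w8',p=p,X=X); l=walls(X); bars(l,p)
z0=pose()[0][2]-27.5+14; print('exp slab z',z0)
k=l[(abs(l[...,2]-z0)<5)&(p.min(2)>60)&(abs(l[...,0])<90)&(l[...,1]<90)]
print('slab',len(k),np.median(k[:,2]),np.percentile(k,[1,99],axis=0).round(1))
for x0 in range(-65,70,10):
    q=k[abs(k[:,0]-x0)<3]
    if len(q)>10: print('x',x0,np.percentile(q[:,1],[1,99]).round(1))
for y0 in range(-120,0,10):
    q=k[abs(k[:,1]-y0)<3]
    if len(q)>10: print('y',y0,np.percentile(q[:,0],[1,99]).round(1))
```

```text
t31.5 tcp [ 556.7 -198.    94.7] phi 273.9 gap 15.4 tilt [ 0.02 -0.02] F [-0.4 -0.5 -3.1] q1 -27 q6 -121
  dp mm in tool: [-0.4 -1.3 -0.3] wz -0.1
-x 1038 med -71.6 p2-98 [-74.3 -64.4] slope deg -0.10 z 40.5
+x 366 med 74.4 p2-98 [70.6 75.7] slope deg 1.03 z 40.5
-y 1561 med -119.3 p2-98 [-121.6 -116.8] slope deg -0.09 z 40.5
bar z90 79.8 c/size/ang [-41.7 -41.2   2.7   7.8  67.1] 58
exp slab z 81.01748975188315
slab 9253 81.67907319650477 [[ -22.9 -112.8   78.2]
 [  64.2  -61.5   83.1]]
x -45 [-41.7  -6.1]
x -35 [-18.2 -12.6]
x -25 [-112.6  -71.4]
x -15 [-112.6  -71.4]
x -5 [-112.7  -71.4]
x 5 [-112.6  -71.3]
x 15 [-112.7  -76.8]
x 25 [-112.7  -82.9]
x 35 [-112.9 -100. ]
x 45 [-112.8  -25.1]
x 55 [-112.9  -75.5]
x 65 [-112.8  -58.5]
y -110 [-22.4  63.9]
y -100 [-22.5  63.9]
y -90 [-22.6  64. ]
y -80 [-22.7  64.2]
y -70 [-22.6  64.4]
y -60 [61.1 64.9]
y -30 [44.8 47.3]
y -10 [-42.6 -36.2]
```

View pics/w8.png

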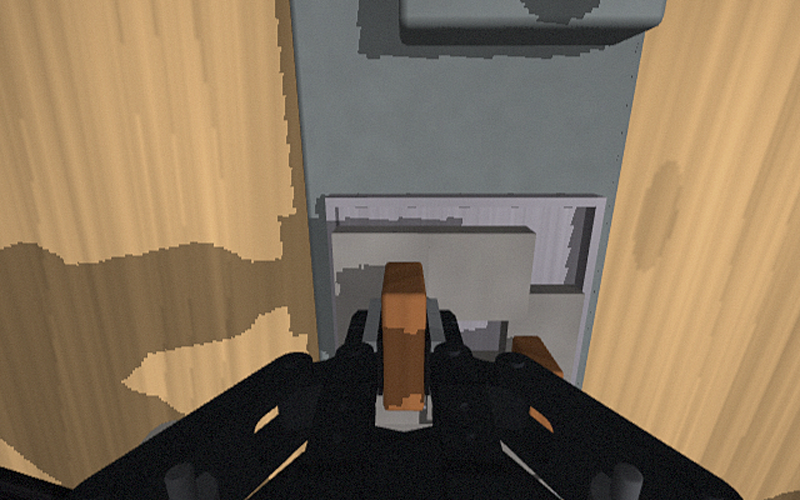

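The view shows the last ell in hand at (430,270), over the corner by the control box and about 2 mm from target in x.

>>> play_rows(
  steps=[
    {"claw":255,"dp":[0,-0.0018,0.008],"angular":[0,0,0]},
    {"claw":255,"dp":[0,0,0.008],"angular":[0,0,0]},
    {"claw":255,"dp":[0,0,0.008],"angular":[0,0,0]},
    {"claw":255,"dp":[0,0,0.007],"angular":[0,0,0]},
    {"claw":255,"dp":[0,0,0.004],"angular":[0,0,0]},
    {"claw":255,"dp":[0,0,0.0025],"angular":[0,0,0]},
    {"claw":255,"dp":[0,0,0],"angular":[0,0,0]},
    {"claw":255,"dp":[0,0,0],"angular":[0,0,0]},
  ],
)

```text
clock: 32.23
tcp_pos: [0.5576, -0.1975, 0.0575]
orientation: [0.0, 0.731, -0.683, -0.001]
wrist_force: [-4.7, 0.0, 7.3]
finger_gap: 0.0154
```

>>> play_rows(
  steps=[
    {"claw":165,"dp":[0,0,0],"angular":[0,0,0]},
    {"claw":165,"dp":[0,0,0],"angular":[0,0,0]},
    {"claw":165,"dp":[0,0,0],"angular":[0,0,0]},
    {"claw":165,"dp":[0,0,-0.02],"angular":[0,0,0]},
    {"claw":165,"dp":[0,0,-0.04],"angular":[0,0,0]},
    {"claw":165,"dp":[0,0,-0.04],"angular":[0,0,0]},
    {"claw":165,"dp":[0,0,-0.04],"angular":[0,0,0]},
    {"claw":165,"dp":[-0.02,0,-0.04],"angular":[0,0,0]},
  ],
)

```text
clock: 32.9
tcp_pos: [0.5577, -0.1816, 0.2361]
orientation: [0.0, 0.729, -0.684, 0.001]
wrist_force: [1.2, -0.2, -0.4]
finger_gap: 0.0302
```

>>> play_rows(
  steps=[
    {"claw":60,"dp":[-0.03,0.01,-0.02],"angular":[0,0,0]},
    {"claw":60,"dp":[-0.03,0.01,0],"angular":[0,0,0]},
    {"claw":60,"dp":[-0.03,0.01,0],"angular":[0,0,0]},
    {"claw":60,"dp":[0,0,0],"angular":[0,0,0]},
    {"claw":60,"dp":[0,0,0],"angular":[0,0,0]},
    {"claw":60,"dp":[0,0,0],"angular":[0,0,0]},
    {"claw":60,"dp":[0,0,0],"angular":[0,0,0]},
    {"claw":60,"dp":[0,0,0],"angular":[0,0,0]},
  ],
)

```text
clock: 33.57
tcp_pos: [0.5216, -0.0924, 0.2537]
orientation: [0.0, 0.73, -0.683, -0.0]
wrist_force: [0.5, 0.1, 0.7]
finger_gap: 0.0656
```

Run:
```python
from m import *
go(0,0,0)
p,X,T,c=cam('wrist'); X*=1000; save('w9.png',p,1.25); np.savez('w9',p=p,X=X); l=walls(X); bars(l,p)
t=cam('top'); save('top2.png',t[0],1.25)
```

```text
t33.6 tcp [521.6 -92.4 253.7] phi 273.8 gap 65.6 tilt [-0.02 -0.01] F [0.5 0.1 0.7] q1 -19 q6 -113
  dp mm in tool: [-126.7  514.3  253.9] 
-x 953 med -71.3 p2-98 [-74.3 -64.1] slope deg 0.33 z 40.7
+x 979 med 72.4 p2-98 [64.1 75.5] slope deg -0.09 z 40.5
-y 788 med -118.1 p2-98 [-121.2 -109.8] slope deg 0.52 z 40.6
+y 378 med 117.4 p2-98 [110.  120.5] slope deg 0.11 z 40.2
bar z90 81.4 c/size/ang [ 34.5 -75.4  48.3  16.   89.9] 840
bar z90 81.4 c/size/ang [-37.8 -16.7  49.1  16.   90. ] 708
bar z90 81.3 c/size/ang [17.2 39.8 48.5 15.3  0.2] 611
bar z90 81.1 c/size/ang [-1.6 90.6 15.2 49.5 89.3] 543
```

View pics/w9.png

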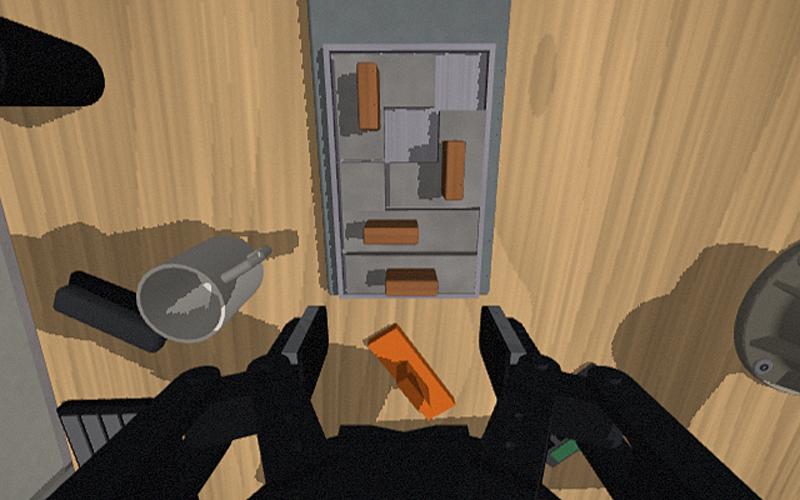

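View pics/top2.png

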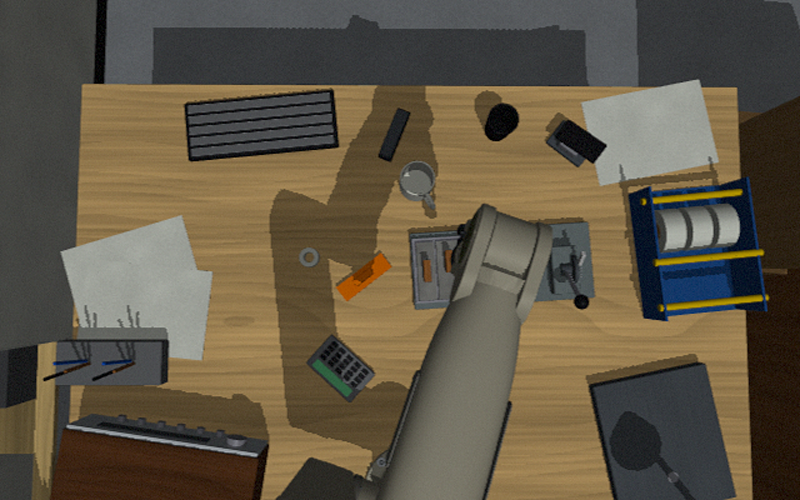

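All four plates lie flat: the wrist view shows bars at (368,95), (453,170), (391,232) and (411,281), and the top view shows no plate left on the desk and the mug upright at (417,180). Next is the lever.

Run:
```python
from m import *
print('hinge',tray(-20,-225), 'knob idle',tray(-20-72.6,-225))
plan([(540,-250,250,225,8),(530,-440,240,183.9,8)],165)
```

```text
hinge [ 512.4074215 -350.94246  ] knob idle [ 439.97900782 -355.93093588]
--
[0.02, -0.001, 0.0, np.float64(6.1)] [0.02, -0.003, 0.001, np.float64(6.1)] [0.019, -0.005, 0.0, np.float64(6.1)] [0.018, -0.007, 0.001, np.float64(6.1)] [0.018, -0.009, 0.0, np.float64(6.1)] [0.016, -0.011, 0.001, np.float64(6.1)] [0.015, -0.013, 0.0, np.float64(6.1)] [0.0143, -0.0142, 0.0007, np.float64(6.1)] --
[0.018, -0.016, 0.001, np.float64(5.1)] [0.016, -0.017, 0.001, np.float64(5.1)] [0.015, -0.019, 0.001, np.float64(5.1)] [0.013, -0.02, 0.001, np.float64(5.2)] [0.011, -0.021, 0.001, np.float64(5.1)] [0.009, -0.022, 0.002, np.float64(5.2)] [0.007, -0.023, 0.001, np.float64(5.1)] [0.0044, -0.0229, 0.002, np.float64(5.2)] 
end [ 530. -440.  240.] 183.9
```

>>> play_rows(
  steps=[
    {"claw":60,"dp":[0.02,-0.001,0],"angular":[0,0,6.1]},
    {"claw":60,"dp":[0.02,-0.003,0.001],"angular":[0,0,6.1]},
    {"claw":60,"dp":[0.019,-0.005,0],"angular":[0,0,6.1]},
    {"claw":60,"dp":[0.018,-0.007,0.001],"angular":[0,0,6.1]},
    {"claw":60,"dp":[0.018,-0.009,0],"angular":[0,0,6.1]},
    {"claw":60,"dp":[0.016,-0.011,0.001],"angular":[0,0,6.1]},
    {"claw":60,"dp":[0.015,-0.013,0],"angular":[0,0,6.1]},
    {"claw":60,"dp":[0.0143,-0.0142,0.0007],"angular":[0,0,6.1]},
  ],
)

```text
clock: 34.33
tcp_pos: [0.54, -0.2507, 0.2501]
orientation: [-0.0, -0.38, 0.925, 0.0]
wrist_force: [0.4, 0.2, 0.5]
finger_gap: 0.0656
```

>>> play_rows(
  steps=[
    {"claw":60,"dp":[0.018,-0.016,0.001],"angular":[0,0,5.1]},
    {"claw":60,"dp":[0.016,-0.017,0.001],"angular":[0,0,5.1]},
    {"claw":60,"dp":[0.015,-0.019,0.001],"angular":[0,0,5.1]},
    {"claw":60,"dp":[0.013,-0.02,0.001],"angular":[0,0,5.2]},
    {"claw":60,"dp":[0.011,-0.021,0.001],"angular":[0,0,5.1]},
    {"claw":60,"dp":[0.009,-0.022,0.002],"angular":[0,0,5.2]},
    {"claw":60,"dp":[0.007,-0.023,0.001],"angular":[0,0,5.1]},
    {"claw":60,"dp":[0.0044,-0.0229,0.002],"angular":[0,0,5.2]},
  ],
)

```text
clock: 35.0
tcp_pos: [0.5296, -0.4412, 0.24]
orientation: [-0.0, -0.032, 0.999, 0.0]
wrist_force: [0.0, -0.8, -0.2]
finger_gap: 0.0654
```

>>> play_rows(
  steps=[
    {"claw":60,"dp":[0,0,0],"angular":[0,0,0]},
    {"claw":60,"dp":[0,0,0],"angular":[0,0,0]},
    {"claw":60,"dp":[0,0,0],"angular":[0,0,0]},
    {"claw":60,"dp":[0,0,0],"angular":[0,0,0]},
    {"claw":60,"dp":[0,0,0],"angular":[0,0,0]},
    {"claw":60,"dp":[0,0,0],"angular":[0,0,0]},
    {"claw":60,"dp":[0,0,0],"angular":[0,0,0]},
    {"claw":60,"dp":[0,0,0],"angular":[0,0,0]},
  ],
)

```text
clock: 35.67
tcp_pos: [0.5304, -0.4387, 0.2409]
orientation: [0.0, -0.035, 0.999, -0.0]
wrist_force: [-0.7, 0.3, -0.6]
finger_gap: 0.0655
```

Run:
```python
from m import *
go(530,-440,240,183.9)
p,l=knob()
np.savez('w10',p=p,l=l)
u=(abs(l[...,1]+26)<10)&(np.hypot(l[...,0],l[...,2])<76)&(l[...,2]>20)&(p.min(2)>60)&(l[...,0]>-5)
L=l[u]; v,uu=np.nonzero(u); print(len(L),uu.min(),uu.max(),v.min(),v.max())
# also old view with corrected hinge
for nm,LL in (('new',L),):
  tip=LL[np.hypot(LL[:,0],LL[:,2])>60]; print('tip',tip.min(0),tip.max(0),tip.mean(0))
c0=(int(uu.mean()),int(v.mean())); print(c0)
save('pt2.png',p[max(0,c0[1]-50):c0[1]+50,c0[0]-60:c0[0]+60],6)
```

```text
t35.7 tcp [ 530.4 -438.7  240.9] phi 184.0 gap 65.5 tilt [ 0.02 -0.02] F [-0.7  0.3 -0.6] q1 -46 q6 -50
  dp mm in tool: [ 0.4 -1.3  0.9] wz 0.1
knob loc [-71.1  -0.2  96.9] r 120.2 angle 0.017 res 0.56 1585
529 377 394 171 220
tip [ 22.78046992 -30.62774375  52.43520739] [ 37.19153115 -22.67914994  63.77738705] [ 29.11227959 -27.17169226  59.23789828]
(385, 196)
```

View pics/pt2.png

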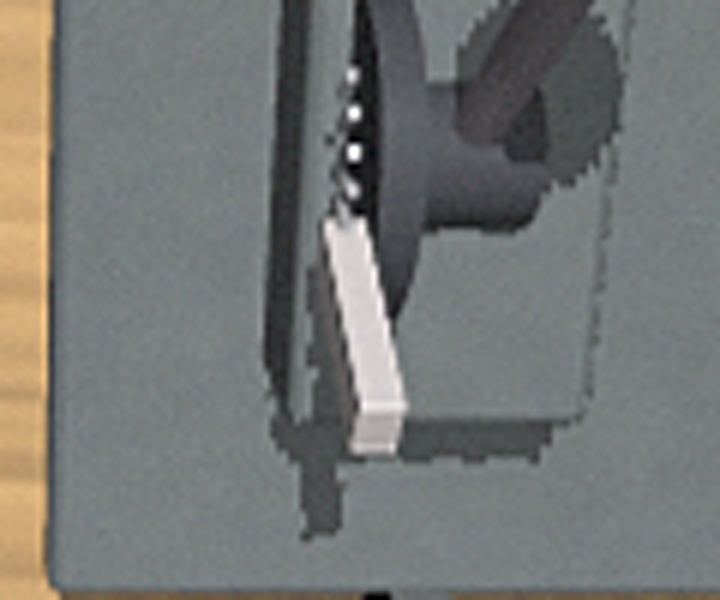

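Run:
```python
from h import *
d=np.load('w10.npz'); p,l=d['p'],d['l']
u=(abs(l[...,1]+27)<9)&(np.hypot(l[...,0],l[...,2])<76)&(l[...,2]>20)&(p.min(2)>120)&(l[...,0]>-5)
L=l[u]
for al in np.arange(.42,.58,.02):
    U=L[:,0]*np.sin(al)+L[:,2]*np.cos(al); w=L[:,0]*np.cos(al)-L[:,2]*np.sin(al)
    b=(U<63)&(U>20); A=np.polyfit(U[b],w[b],1)
    # robust refit
    for _ in range(3):
        r=w[b]-np.polyval(A,U[b]); g=abs(r)<1.5; A=np.polyfit(U[b][g],w[b][g],1)
    print('%.2f'%al,'slope %.3f'%A[0],'w at 45 %.1f'%np.polyval(A,45),'tip: U98 %.1f w'%np.percentile(U,98),np.percentile(w[U>62],[2,98]).round(1),b.sum(),g.sum())
```

```text
0.42 slope 0.082 w at 45 -2.6 tip: U98 68.9 w [-1.7 10.2] 212 196
0.44 slope 0.062 w at 45 -3.5 tip: U98 68.9 w [-3.   8.9] 212 196
0.46 slope 0.042 w at 45 -4.4 tip: U98 68.9 w [-4.2  7.5] 213 197
0.48 slope 0.022 w at 45 -5.3 tip: U98 68.9 w [-5.5  6.2] 216 200
0.50 slope 0.002 w at 45 -6.2 tip: U98 68.9 w [-6.8  4.8] 216 200
0.52 slope -0.018 w at 45 -7.1 tip: U98 68.9 w [-8.2  3.5] 216 200
0.54 slope -0.038 w at 45 -8.0 tip: U98 68.9 w [-9.5  2.1] 217 201
0.56 slope -0.057 w at 45 -8.9 tip: U98 68.8 w [-10.9   0.8] 221 205
```

Run:
```python
from h import *
t=tray(-20-72,-225.1); print(t)
plan([(t[0],t[1],230,183.94,5),(t[0],t[1],145.5,183.94,3)],60)
arc(0,1.135,16)
```

```text
[ 440.58446093 -355.98947247]
--
[0.017, 0.018, 0.002, np.float64(0.0)] [0.017, 0.018, 0.002, np.float64(0.0)] [0.017, 0.018, 0.002, np.float64(0.0)] [0.016, 0.017, 0.002, np.float64(0.0)] [0.0167, 0.0178, 0.0028, np.float64(0.1)] [0.0, 0.0, 0.028, np.float64(-0.0)] [0.0, 0.0, 0.028, np.float64(-0.0)] [0.0, 0.0, 0.0285, np.float64(-0.0)] 
end [ 440.6 -356.   145.5] 183.9
arc dx,dz mm: [[7.0, -4.9], [7.3, -4.4], [7.6, -3.9], [7.8, -3.3], [8.0, -2.8], [8.2, -2.2], [8.4, -1.6], [8.5, -1.0], [8.5, -0.4], [8.5, 0.2], [8.5, 0.8], [8.4, 1.4], [8.3, 2.0], [8.1, 2.6], [7.9, 3.1], [7.7, 3.7]]
```

>>> play_rows(
  steps=[
    {"claw":60,"dp":[0.017,0.018,0.002],"angular":[0,0,0]},
    {"claw":60,"dp":[0.017,0.018,0.002],"angular":[0,0,0]},
    {"claw":60,"dp":[0.017,0.018,0.002],"angular":[0,0,0]},
    {"claw":60,"dp":[0.016,0.017,0.002],"angular":[0,0,0]},
    {"claw":60,"dp":[0.0167,0.0178,0.003],"angular":[0,0,0.1]},
    {"claw":60,"dp":[0,0,0.028],"angular":[0,0,0]},
    {"claw":60,"dp":[0,0,0.028],"angular":[0,0,0]},
    {"claw":60,"dp":[0,0,0.0285],"angular":[0,0,0]},
  ],
)

```text
clock: 36.38
tcp_pos: [0.4407, -0.3564, 0.1454]
orientation: [0.001, -0.034, 0.999, -0.001]
wrist_force: [0.3, 0.3, -0.2]
finger_gap: 0.0654
```

>>> play_rows(
  force=30,
  steps=[
    {"claw":60,"dp":[0,0,0],"angular":[0,0,0]},
    {"claw":60,"dp":[0,0,0],"angular":[0,0,0]},
    {"claw":255,"dp":[0,0,0],"angular":[0,0,0]},
    {"claw":255,"dp":[0,0,0],"angular":[0,0,0]},
    {"claw":255,"dp":[0,0,0],"angular":[0,0,0]},
    {"claw":255,"dp":[0,0,0],"angular":[0,0,0]},
    {"claw":255,"dp":[0,0,0],"angular":[0,0,0]},
    {"claw":255,"dp":[0,0,0],"angular":[0,0,0]},
  ],
)

```text
clock: 37.05
tcp_pos: [0.4407, -0.3563, 0.1467]
orientation: [0.0, -0.034, 0.999, -0.0]
wrist_force: [-1.6, 1.9, 6.8]
finger_gap: 0.0301
```

Run:
```python
from h import *
go(440.6,-356,145.5,183.94)
```

```text
t37.0 tcp [ 440.7 -356.3  146.7] phi 183.9 gap 30.1 tilt [ 0.05 -0.05] F [-1.6  1.9  6.8] q1 -47 q6 -51
  dp mm in tool: [0.1 0.3 1.2] wz -0.1
```

>>> play_rows(
  steps=[
    {"claw":255,"dp":[-0.007,0,-0.0049],"angular":[0,0,0]},
    {"claw":255,"dp":[-0.0073,0,-0.0044],"angular":[0,0,0]},
    {"claw":255,"dp":[-0.0076,0,-0.0039],"angular":[0,0,0]},
    {"claw":255,"dp":[-0.0078,0,-0.0033],"angular":[0,0,0]},
    {"claw":255,"dp":[-0.008,0,-0.0028],"angular":[0,0,0]},
    {"claw":255,"dp":[-0.0082,0,-0.0022],"angular":[0,0,0]},
    {"claw":255,"dp":[-0.0084,0,-0.0016],"angular":[0,0,0]},
    {"claw":255,"dp":[-0.0085,0,-0.001],"angular":[0,0,0]},
  ],
)

```text
clock: 37.72
tcp_pos: [0.5042, -0.3519, 0.1694]
orientation: [0.0, -0.034, 0.999, -0.0]
wrist_force: [-4.2, 1.6, 2.1]
finger_gap: 0.0303
```

>>> play_rows(
  steps=[
    {"claw":255,"dp":[-0.0085,0,-0.0004],"angular":[0,0,0]},
    {"claw":255,"dp":[-0.0085,0,0.0002],"angular":[0,0,0]},
    {"claw":255,"dp":[-0.0085,0,0.0008],"angular":[0,0,0]},
    {"claw":255,"dp":[-0.0084,0,0.0014],"angular":[0,0,0]},
    {"claw":255,"dp":[-0.0083,0,0.002],"angular":[0,0,0]},
    {"claw":255,"dp":[-0.0081,0,0.0026],"angular":[0,0,0]},
    {"claw":255,"dp":[-0.0079,0,0.0031],"angular":[0,0,0]},
    {"claw":255,"dp":[-0.0077,0,0.0037],"angular":[0,0,0]},
  ],
)

```text
clock: 38.38
tcp_pos: [0.5712, -0.3474, 0.1564]
orientation: [0.002, -0.034, 0.999, -0.0]
wrist_force: [-0.2, 3.2, 6.3]
finger_gap: 0.0298
```

Run:
```python
from h import *
t=tray(-20,-225); go(t[0],t[1],60)
p,X,T,c=cam('wrist'); save('w11.png',p[60:400,100:540],1.5); np.savez('w11',p=p,X=X)
```

```text
t38.4 tcp [ 571.2 -347.4  156.4] phi 183.9 gap 29.8 tilt [ 0.19 -0.02] F [-0.2  3.2  6.3] q1 -38 q6 -42
  dp mm in tool: [59.2  0.5 96.2]
```

View pics/w11.png

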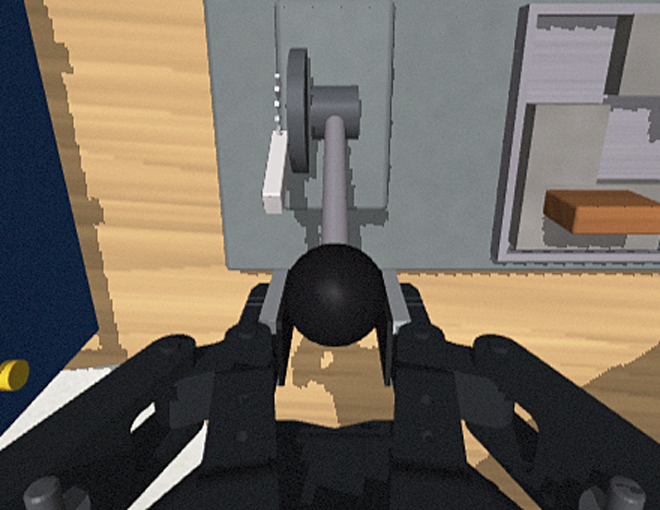

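```bash
cat > al.py <<'E'
from h import *
from scipy.optimize import least_squares
d=np.load('w11.npz') if 0 else None
def run(p,X):
    a=np.radians(PSI); q=X[...,:2]-tray(-20,-225); l=np.stack([q@[np.cos(a),np.sin(a)],q@[-np.sin(a),np.cos(a)],X[...,2]-60],-1)
    r=np.hypot(l[...,0],l[...,2])
    m=(p.max(2)<60)&(r>100)&(r<140)&(abs(l[...,1])<13); K=l[m]
    s=least_squares(lambda c:np.linalg.norm(K-c,axis=1)-16,[60,0,100],loss='soft_l1'); k=s.x
    print('knob',k.round(1),'r %.1f'%np.hypot(k[0],k[2]),'ang %.3f'%np.arctan2(k[0],k[2]),'res %.2f'%np.std(s.fun),len(K))
    def line(m,n):
        L=l[m]; A=np.polyfit(L[:,2],L[:,0],1)
        for _ in range(4):
            g=abs(L[:,0]-np.polyval(A,L[:,2]))<1.5; A=np.polyfit(L[g][:,2],L[g][:,0],1)
        an=np.arctan(A[0]); print(n,'slope ang %.3f'%an,'perp offset %.2f'%(A[1]*np.cos(an)),g.sum())
    line((abs(l[...,1])<3)&(r>40)&(r<98)&(l[...,2]>25),'rod')
    line((abs(l[...,1]+26)<9)&(r>20)&(r<64)&(l[...,2]>18)&(p.min(2)>120)&(l[...,0]>-5),'pointer edge')
    t=(abs(l[...,1]+26)<9)&(r>50)&(r<76)&(p.min(2)>110); L=l[t]
    for al in (.44,.46,.48,.5,.52):
        U=L[:,0]*np.sin(al)+L[:,2]*np.cos(al); w=L[:,0]*np.cos(al)-L[:,2]*np.sin(al); print(al,np.percentile(w[U>64],[3,97]).round(1),(U>64).sum(),np.percentile(U,98).round(1))
E
python3 - <<'E'
from al import *
d=np.load('w11.npz'); run(d['p'],d['X']*1000)
E
```

```text
knob [ 46.5  -0.2 111.2] r 120.6 ang 0.396 res 0.47 3369
rod slope ang 0.393 perp offset -4.56 587
pointer edge slope ang 0.498 perp offset -6.04 415
0.44 [-2.8  8.6] 223 69.0
0.46 [-4.2  7.3] 222 69.0
0.48 [-5.5  5.9] 220 69.0
0.5 [-6.8  4.5] 219 69.0
0.52 [-8.1  3.2] 215 69.0
```

>>> play_rows(
  force=50,
  steps=[
    {"claw":130,"dp":[0,0,0],"angular":[0,0,0]},
    {"claw":130,"dp":[0,0,0],"angular":[0,0,0]},
    {"claw":130,"dp":[0,0,0],"angular":[0,0,0]},
    {"claw":130,"dp":[0.006,0,-0.0015],"angular":[0,0,0]},
    {"claw":130,"dp":[0.006,0,-0.0015],"angular":[0,0,0]},
    {"claw":130,"dp":[0,0,0],"angular":[0,0,0]},
    {"claw":130,"dp":[0,0,0],"angular":[0,0,0]},
    {"claw":130,"dp":[0,0,0],"angular":[0,0,0]},
  ],
)

```text
clock: 39.1
tcp_pos: [0.5567, -0.3488, 0.159]
orientation: [0.0, -0.033, 0.999, -0.0]
wrist_force: [-0.6, 0.2, 0.2]
finger_gap: 0.0422
```

>>> play_rows(
  steps=[
    {"claw":255,"dp":[0,0,0],"angular":[0,0,0]},
    {"claw":255,"dp":[0,0,0],"angular":[0,0,0]},
    {"claw":255,"dp":[0,0,0],"angular":[0,0,0]},
    {"claw":255,"dp":[0,0,0],"angular":[0,0,0]},
    {"claw":255,"dp":[0,0,0],"angular":[0,0,0]},
    {"claw":255,"dp":[0,0,0],"angular":[0,0,0]},
    {"claw":255,"dp":[0,0,0],"angular":[0,0,0]},
    {"claw":255,"dp":[0,0,0],"angular":[0,0,0]},
  ],
)

```text
clock: 39.77
tcp_pos: [0.5572, -0.3483, 0.159]
orientation: [0.0, -0.034, 0.999, -0.0]
wrist_force: [-0.3, 2.5, 5.1]
finger_gap: 0.0295
```

Run:
```python
from al import *
t=tray(-20,-225); go(t[0],t[1],60)
p,X,T,c=cam('wrist'); run(p,X*1000)
```

```text
t39.8 tcp [ 557.2 -348.3  159. ] phi 183.9 gap 29.5 tilt [0.04 0.  ] F [-0.3  2.5  5.1] q1 -39 q6 -43
  dp mm in tool: [45.   0.4 99. ] 
knob [ 47.8  -0.2 110.7] r 120.6 ang 0.408 res 0.48 3056
rod slope ang 0.407 perp offset -4.68 603
pointer edge slope ang 0.500 perp offset -6.11 413
0.44 [-2.9  8.6] 203 69.0
0.46 [-4.2  7.3] 202 69.1
0.48 [-5.5  5.9] 201 69.1
0.5 [-6.9  4.5] 200 69.1
0.52 [-8.2  3.2] 199 69.0
```

>>> play_rows(
  steps=[
    {"claw":255,"dp":[-0.0031,0,0.0014],"angular":[0,0,0]},
    {"claw":255,"dp":[-0.0031,0,0.0015],"angular":[0,0,0]},
    {"claw":255,"dp":[-0.003,0,0.0015],"angular":[0,0,0]},
    {"claw":255,"dp":[0,0,0],"angular":[0,0,0]},
    {"claw":255,"dp":[0,0,0],"angular":[0,0,0]},
    {"claw":255,"dp":[0,0,0],"angular":[0,0,0]},
    {"claw":255,"dp":[0,0,0],"angular":[0,0,0]},
    {"claw":255,"dp":[0,0,0],"angular":[0,0,0]},
  ],
)

```text
clock: 40.48
tcp_pos: [0.5667, -0.3477, 0.1545]
orientation: [0.001, -0.034, 0.999, 0.0]
wrist_force: [3.0, 4.1, 4.8]
finger_gap: 0.0296
```

Run:
```python
from al import *
t=tray(-20,-225); go(t[0],t[1],60)
p,X,T,c=cam('wrist'); save('w12.png',p[60:400,100:540],1.5); run(p,X*1000)
```

```text
t40.5 tcp [ 566.7 -347.7  154.5] phi 183.9 gap 29.6 tilt [0.06 0.01] F [3.  4.1 4.8] q1 -38 q6 -42
  dp mm in tool: [54.5  0.4 94.4] 
knob [ 44.3   0.2 127.9] r 135.3 ang 0.333 res 4.26 3079
rod slope ang 0.495 perp offset -4.76 666
pointer edge slope ang 0.498 perp offset -6.03 422
0.44 [-2.7  9. ] 226 69.2
0.46 [-4.1  7.6] 225 69.2
0.48 [-5.4  6.2] 220 69.2
0.5 [-6.8  4.8] 220 69.1
0.52 [-8.2  3.5] 217 69.1
```

>>> play_rows(
  steps=[
    {"claw":255,"dp":[0,0,0],"angular":[0,0,0]},
    {"claw":255,"dp":[0,0,0],"angular":[0,0,0]},
    {"claw":255,"dp":[0,0,0],"angular":[0,0,0]},
    {"claw":255,"dp":[0,0,0],"angular":[0,0,0]},
    {"claw":255,"dp":[0,0,0],"angular":[0,0,0]},
    {"claw":255,"dp":[0,0,0],"angular":[0,0,0]},
    {"claw":255,"dp":[0,0,0],"angular":[0,0,0]},
    {"claw":255,"dp":[0,0,0],"angular":[0,0,0]},
  ],
)

```text
clock: 41.2
tcp_pos: [0.5665, -0.3477, 0.1545]
orientation: [0.0, -0.034, 0.999, 0.0]
wrist_force: [2.3, 4.7, 5.1]
finger_gap: 0.0294
```

>>> play_rows(
  steps=[
    {"claw":255,"dp":[0,0,0],"angular":[0,0,0]},
    {"claw":255,"dp":[0,0,0],"angular":[0,0,0]},
    {"claw":255,"dp":[0,0,0],"angular":[0,0,0]},
    {"claw":255,"dp":[0,0,0],"angular":[0,0,0]},
    {"claw":255,"dp":[0,0,0],"angular":[0,0,0]},
    {"claw":255,"dp":[0,0,0],"angular":[0,0,0]},
    {"claw":255,"dp":[0,0,0],"angular":[0,0,0]},
    {"claw":255,"dp":[0,0,0],"angular":[0,0,0]},
  ],
)

```text
clock: 41.87
tcp_pos: [0.5665, -0.3477, 0.1546]
orientation: [0.0, -0.034, 0.999, 0.0]
wrist_force: [3.3, 4.3, 4.9]
finger_gap: 0.0294
```

>>> play_rows(
  steps=[
    {"claw":255,"dp":[0,0,0],"angular":[0,0,0]},
    {"claw":255,"dp":[0,0,0],"angular":[0,0,0]},
    {"claw":255,"dp":[0,0,0],"angular":[0,0,0]},
    {"claw":255,"dp":[0,0,0],"angular":[0,0,0]},
    {"claw":255,"dp":[0,0,0],"angular":[0,0,0]},
    {"claw":255,"dp":[0,0,0],"angular":[0,0,0]},
    {"claw":255,"dp":[0,0,0],"angular":[0,0,0]},
    {"claw":255,"dp":[0,0,0],"angular":[0,0,0]},
  ],
)

```text
clock: 42.53
tcp_pos: [0.5665, -0.3477, 0.1545]
orientation: [0.0, -0.034, 0.999, 0.0]
wrist_force: [3.1, 4.8, 4.4]
finger_gap: 0.0292
```

Run:
```python
from al import *
t=tray(-20,-225); go(t[0],t[1],60)
p,X,T,c=cam('wrist'); run(p,X*1000)
arc(1.143,-.05,16)
```

```text
t42.5 tcp [ 566.5 -347.7  154.5] phi 183.9 gap 29.2 tilt [0.05 0.01] F [3.1 4.8 4.4] q1 -38 q6 -42
  dp mm in tool: [54.3  0.4 94.5] 
knob [ 44.3   0.2 128.1] r 135.5 ang 0.333 res 4.26 3086
rod slope ang 0.493 perp offset -4.74 661
pointer edge slope ang 0.498 perp offset -6.08 426
0.44 [-2.7  8.7] 220 69.2
0.46 [-4.1  7.3] 220 69.2
0.48 [-5.4  5.9] 219 69.2
0.5 [-6.7  4.6] 216 69.2
0.52 [-8.   3.3] 215 69.2
arc dx,dz mm: [[-8.0, -3.9], [-8.3, -3.3], [-8.5, -2.7], [-8.7, -2.1], [-8.8, -1.4], [-8.9, -0.7], [-8.9, -0.1], [-8.9, 0.6], [-8.9, 1.3], [-8.7, 1.9], [-8.6, 2.6], [-8.4, 3.2], [-8.1, 3.8], [-7.8, 4.4], [-7.4, 5.0], [-7.1, 5.5]]
```

>>> play_rows(
  steps=[
    {"claw":255,"dp":[0,0,0],"angular":[0,0,0]},
    {"claw":255,"dp":[0,0,0],"angular":[0,0,0]},
    {"claw":255,"dp":[0,0,0],"angular":[0,0,0]},
    {"claw":255,"dp":[0,0,0],"angular":[0,0,0]},
    {"claw":255,"dp":[0,0,0],"angular":[0,0,0]},
    {"claw":255,"dp":[0,0,0],"angular":[0,0,0]},
    {"claw":255,"dp":[0,0,0],"angular":[0,0,0]},
    {"claw":255,"dp":[0,0,0],"angular":[0,0,0]},
  ],
)

```text
clock: 43.25
tcp_pos: [0.5665, -0.3477, 0.1545]
orientation: [0.0, -0.034, 0.999, 0.0]
wrist_force: [2.6, 4.3, 4.6]
finger_gap: 0.0297
```

>>> play_rows(
  steps=[
    {"claw":255,"dp":[0.008,0,-0.0039],"angular":[0,0,0]},
    {"claw":255,"dp":[0.0083,0,-0.0033],"angular":[0,0,0]},
    {"claw":255,"dp":[0.0085,0,-0.0027],"angular":[0,0,0]},
    {"claw":255,"dp":[0.0087,0,-0.0021],"angular":[0,0,0]},
    {"claw":255,"dp":[0.0088,0,-0.0014],"angular":[0,0,0]},
    {"claw":255,"dp":[0.0089,0,-0.0007],"angular":[0,0,0]},
    {"claw":255,"dp":[0.0089,0,-0.0001],"angular":[0,0,0]},
    {"claw":255,"dp":[0.0089,0,0.0006],"angular":[0,0,0]},
  ],
)

```text
clock: 43.92
tcp_pos: [0.4958, -0.3531, 0.1677]
orientation: [-0.001, -0.033, 0.999, -0.0]
wrist_force: [0.6, -0.4, 0.1]
finger_gap: 0.001
```

>>> play_rows(
  steps=[
    {"claw":255,"dp":[0.0089,0,0.0013],"angular":[0,0,0]},
    {"claw":255,"dp":[0.0087,0,0.0019],"angular":[0,0,0]},
    {"claw":255,"dp":[0.0086,0,0.0026],"angular":[0,0,0]},
    {"claw":255,"dp":[0.0084,0,0.0032],"angular":[0,0,0]},
    {"claw":255,"dp":[0.0081,0,0.0038],"angular":[0,0,0]},
    {"claw":255,"dp":[0.0078,0,0.0044],"angular":[0,0,0]},
    {"claw":255,"dp":[0.0074,0,0.005],"angular":[0,0,0]},
    {"claw":255,"dp":[0.0071,0,0.0055],"angular":[0,0,0]},
  ],
)

```text
clock: 44.58
tcp_pos: [0.4316, -0.3569, 0.1397]
orientation: [0.0, -0.034, 0.999, -0.0]
wrist_force: [-0.2, 0.8, -0.1]
finger_gap: 0.0001
```

>>> play_rows(
  steps=[
    {"claw":255,"dp":[0.003,0,0.002],"angular":[0,0,0]},
    {"claw":255,"dp":[0,0,0],"angular":[0,0,0]},
    {"claw":255,"dp":[0,0,0],"angular":[0,0,0]},
    {"claw":255,"dp":[0,0,0],"angular":[0,0,0]},
    {"claw":255,"dp":[0,0,0],"angular":[0,0,0]},
    {"claw":255,"dp":[0,0,0],"angular":[0,0,0]},
    {"claw":255,"dp":[0,0,0],"angular":[0,0,0]},
    {"claw":255,"dp":[0,0,0],"angular":[0,0,0]},
  ],
)

```text
clock: 45.25
tcp_pos: [0.4297, -0.3571, 0.1383]
orientation: [0.0, -0.034, 0.999, -0.0]
wrist_force: [-0.3, -0.5, 0.9]
finger_gap: 0.0
```

Run:
```python
from al import *
t=tray(-20,-225); go(t[0],t[1],60)
p,X,T,c=cam('wrist'); X*=1000
a=np.radians(PSI); q=X[...,:2]-t; l=np.stack([q@[np.cos(a),np.sin(a)],q@[-np.sin(a),np.cos(a)],X[...,2]-60],-1)
r=np.hypot(l[...,0],l[...,2]); L=l[(abs(l[...,1])<3)&(r>40)&(r<98)&(l[...,2]>25)&(l[...,0]<0)]
A=np.polyfit(L[:,2],L[:,0],1)
for _ in range(4):
    g=abs(L[:,0]-np.polyval(A,L[:,2]))<1.5; A=np.polyfit(L[g][:,2],L[g][:,0],1)
print('rod angle',.65+np.arctan(A[0]),g.sum())
```

```text
t45.2 tcp [ 429.7 -357.1  138.3] phi 183.9 gap 0.0 tilt [ 0.01 -0.02] F [-0.3 -0.5  0.9] q1 -48 q6 -52
  dp mm in tool: [-82.9   0.6  78.3] Traceback (most recent call last):
  File "<stdin>", line 6, in <module>
    raise TypeError("expected non-empty vector for x")
TypeError: expected non-empty vector for x
```

The knob slipped out of the fingers during the swing back, so I'll rise and look for it.

>>> play_rows(
  steps=[
    {"claw":90,"dp":[0,0,-0.035],"angular":[0,0,0]},
    {"claw":90,"dp":[0,0,-0.035],"angular":[0,0,0]},
    {"claw":90,"dp":[0,0,-0.035],"angular":[0,0,0]},
    {"claw":60,"dp":[-0.03,0,0],"angular":[0,0,0]},
    {"claw":60,"dp":[-0.035,0,0],"angular":[0,0,0]},
    {"claw":60,"dp":[-0.035,0,0],"angular":[0,0,0]},
    {"claw":60,"dp":[0,0,0],"angular":[0,0,0]},
    {"claw":60,"dp":[0,0,0],"angular":[0,0,0]},
  ],
)

```text
clock: 45.97
tcp_pos: [0.5305, -0.3498, 0.242]
orientation: [-0.0, -0.035, 0.999, 0.0]
wrist_force: [-0.7, 1.1, 0.3]
finger_gap: 0.0648
```

Run:
```python
from al import *
t=tray(-20,-225); go(t[0],t[1],60)
p,X,T,c=cam('wrist'); save('w13.png',p,1.25); run(p,X*1000)
```

```text
t46.0 tcp [ 530.5 -349.8  242. ] phi 184.0 gap 64.8 tilt [-0.06  0.04] F [-0.7  1.1  0.3] q1 -41 q6 -45
  dp mm in tool: [ 17.9  -0.  182. ] 
knob [ 16.8  -0.3 119.3] r 120.5 ang 0.140 res 6.34 1307
rod slope ang 0.141 perp offset -4.83 142
pointer edge slope ang 0.501 perp offset -6.26 206
0.44 [-2.9  9.2] 97 68.8
0.46 [-4.2  7.8] 97 68.9
0.48 [-5.5  6.4] 97 68.9
0.5 [-6.9  5.1] 97 68.9
0.52 [-8.2  3.7] 96 68.9
```

View pics/w13.png

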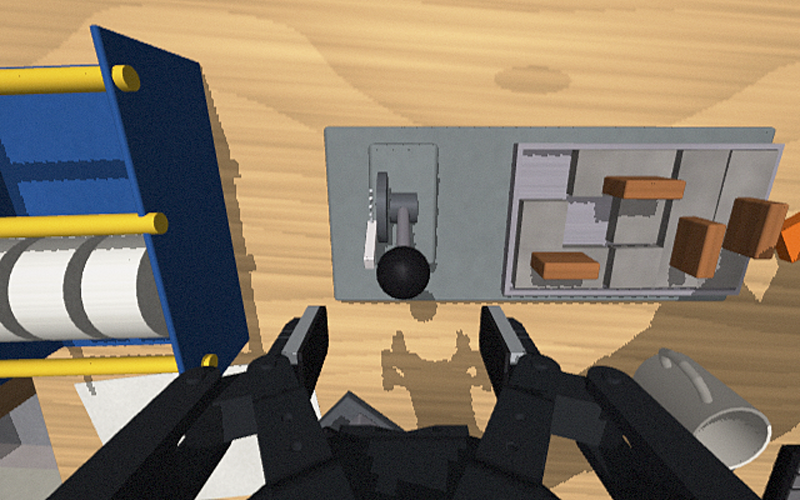

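The view shows the knob at (403,272), about 0.79 rad, with the pointer unmoved at (370,240). I'll grip it again, harder.

>>> play_rows(
  force=80,
  steps=[
    {"claw":60,"dp":[0.001,0,0.024],"angular":[0,0,0]},
    {"claw":60,"dp":[0,0,0.025],"angular":[0,0,0]},
    {"claw":60,"dp":[0,0,0.025],"angular":[0,0,0]},
    {"claw":60,"dp":[0,0,0],"angular":[0,0,0]},
    {"claw":60,"dp":[0,0,0],"angular":[0,0,0]},
    {"claw":60,"dp":[0,0,0],"angular":[0,0,0]},
    {"claw":255,"dp":[0,0,0],"angular":[0,0,0]},
    {"claw":255,"dp":[0,0,0],"angular":[0,0,0]},
  ],
)

```text
clock: 46.68
tcp_pos: [0.5289, -0.3513, 0.1714]
orientation: [0.001, -0.034, 0.999, -0.001]
wrist_force: [0.6, -0.4, 0.5]
finger_gap: 0.0423
```

>>> play_rows(
  steps=[
    {"claw":255,"dp":[0,0,0],"angular":[0,0,0]},
    {"claw":255,"dp":[0,0,0],"angular":[0,0,0]},
    {"claw":255,"dp":[0,0,0],"angular":[0,0,0]},
    {"claw":255,"dp":[0,0,0],"angular":[0,0,0]},
    {"claw":255,"dp":[0,0,0],"angular":[0,0,0]},
    {"claw":255,"dp":[0,0,0],"angular":[0,0,0]},
    {"claw":255,"dp":[0,0,0],"angular":[0,0,0]},
    {"claw":255,"dp":[0,0,0],"angular":[0,0,0]},
  ],
)

```text
clock: 47.35
tcp_pos: [0.529, -0.3502, 0.1713]
orientation: [0.001, -0.034, 0.999, -0.0]
wrist_force: [-0.9, 2.2, 7.4]
finger_gap: 0.0287
```

Run:
```python
from al import *
t=tray(-20,-225); go(t[0],t[1],60); arc(.785,-.03,16)
```

```text
t47.4 tcp [ 529.  -350.2  171.3] phi 183.9 gap 28.7 tilt [ 0.15 -0.05] F [-0.9  2.2  7.4] q1 -41 q6 -45
  dp mm in tool: [ 16.9   0.5 111.3] 
arc dx,dz mm: [[-6.1, -0.7], [-6.1, -0.4], [-6.1, -0.0], [-6.1, 0.3], [-6.1, 0.6], [-6.0, 0.9], [-6.0, 1.2], [-5.9, 1.5], [-5.8, 1.8], [-5.7, 2.1], [-5.6, 2.4], [-5.5, 2.7], [-5.4, 2.9], [-5.2, 3.2], [-5.0, 3.5], [-4.8, 3.7]]
```

>>> play_rows(
  steps=[
    {"claw":255,"dp":[-0.0,0,0.002],"angular":[0,0,0]},
    {"claw":255,"dp":[0.0061,0,-0.0004],"angular":[0,0,0]},
    {"claw":255,"dp":[0.0061,0,0],"angular":[0,0,0]},
    {"claw":255,"dp":[0.0061,0,0.0003],"angular":[0,0,0]},
    {"claw":255,"dp":[0.0061,0,0.0006],"angular":[0,0,0]},
    {"claw":255,"dp":[0.006,0,0.0009],"angular":[0,0,0]},
    {"claw":255,"dp":[0.006,0,0.0012],"angular":[0,0,0]},
    {"claw":255,"dp":[0.0059,0,0.0015],"angular":[0,0,0]},
  ],
)

```text
clock: 48.02
tcp_pos: [0.486, -0.3535, 0.1637]
orientation: [0.0, -0.034, 0.999, -0.001]
wrist_force: [-0.6, -0.3, 0.0]
finger_gap: -0.0
```

>>> play_rows(
  steps=[
    {"claw":255,"dp":[0.0058,0,0.0018],"angular":[0,0,0]},
    {"claw":255,"dp":[0.0057,0,0.0021],"angular":[0,0,0]},
    {"claw":255,"dp":[0.0056,0,0.0024],"angular":[0,0,0]},
    {"claw":255,"dp":[0.0055,0,0.0027],"angular":[0,0,0]},
    {"claw":255,"dp":[0.0054,0,0.0029],"angular":[0,0,0]},
    {"claw":255,"dp":[0.0052,0,0.0032],"angular":[0,0,0]},
    {"claw":255,"dp":[0.005,0,0.0035],"angular":[0,0,0]},
    {"claw":255,"dp":[0.0048,0,0.0037],"angular":[0,0,0]},
  ],
)

```text
clock: 48.68
tcp_pos: [0.4426, -0.3562, 0.1404]
orientation: [-0.0, -0.034, 0.999, -0.0]
wrist_force: [0.1, -1.2, -0.6]
finger_gap: -0.0
```

>>> play_rows(
  steps=[
    {"claw":255,"dp":[0.0048,0,0.0037],"angular":[0,0,0]},
    {"claw":255,"dp":[0.004,0,0.003],"angular":[0,0,0]},
    {"claw":255,"dp":[0,0,0],"angular":[0,0,0]},
    {"claw":255,"dp":[0,0,0],"angular":[0,0,0]},
    {"claw":255,"dp":[0,0,0],"angular":[0,0,0]},
    {"claw":255,"dp":[0,0,0],"angular":[0,0,0]},
    {"claw":255,"dp":[0,0,0],"angular":[0,0,0]},
    {"claw":255,"dp":[0,0,0],"angular":[0,0,0]},
  ],
)

```text
clock: 49.35
tcp_pos: [0.4346, -0.3568, 0.1342]
orientation: [0.0, -0.034, 0.999, -0.0]
wrist_force: [0.5, 0.2, 0.1]
finger_gap: 0.0
```

Run:
```python
from al import *
t=tray(-20,-225); go(t[0],t[1],60)
```

```text
t49.4 tcp [ 434.6 -356.8  134.2] phi 183.9 gap 0.0 tilt [ 0.02 -0.02] F [0.5 0.2 0.1] q1 -48 q6 -51
  dp mm in tool: [-78.    0.7  74.3]
```

Two grips slipped because the pads sit farther back at a 32 mm opening, so I held the ball above its equator. I'll grip about 5 mm lower this time.

>>> play_rows(
  steps=[
    {"claw":90,"dp":[0,0,-0.036],"angular":[0,0,0]},
    {"claw":90,"dp":[0,0,-0.036],"angular":[0,0,0]},
    {"claw":90,"dp":[0,0,-0.036],"angular":[0,0,0]},
    {"claw":60,"dp":[-0.03,0,0],"angular":[0,0,0]},
    {"claw":60,"dp":[-0.03,0,0],"angular":[0,0,0]},
    {"claw":60,"dp":[-0.03,0,0],"angular":[0,0,0]},
    {"claw":60,"dp":[0,0,0],"angular":[0,0,0]},
    {"claw":60,"dp":[0,0,0],"angular":[0,0,0]},
  ],
)

```text
clock: 50.02
tcp_pos: [0.5252, -0.3502, 0.2413]
orientation: [-0.0, -0.035, 0.999, 0.0]
wrist_force: [0.6, 0.1, 0.2]
finger_gap: 0.0649
```

Run:
```python
from al import *
t=tray(-20,-225); go(t[0],t[1],60)
p,X,T,c=cam('wrist'); save('w14.png',p,1.25); run(p,X*1000); knob()
```

```text
t50.0 tcp [ 525.2 -350.2  241.3] phi 184.0 gap 64.9 tilt [-0.04  0.02] F [0.6 0.1 0.2] q1 -41 q6 -45
  dp mm in tool: [1.270e+01 1.000e-01 1.813e+02] 
knob [ -1.1   0.5 143.8] r 143.8 ang -0.008 res 6.70 1352
rod slope ang 0.065 perp offset -5.08 93
pointer edge slope ang 0.498 perp offset -6.22 199
0.44 [-3.1  8.4] 96 68.8
0.46 [-4.4  7. ] 96 68.9
0.48 [-5.7  5.7] 95 68.9
0.5 [-7.1  4.3] 95 68.9
0.52 [-8.4  3. ] 94 68.9
knob loc [  7.2  -0.3 120.2] r 120.5 angle 0.709 res 0.45 1364
```

>>> play_rows(
  force=40,
  steps=[
    {"claw":60,"dp":[0.0055,0,0.026],"angular":[0,0,0]},
    {"claw":60,"dp":[0,0,0.026],"angular":[0,0,0]},
    {"claw":60,"dp":[0,0,0.0265],"angular":[0,0,0]},
    {"claw":60,"dp":[0,0,0],"angular":[0,0,0]},
    {"claw":60,"dp":[0,0,0],"angular":[0,0,0]},
    {"claw":60,"dp":[0,0,0],"angular":[0,0,0]},
    {"claw":255,"dp":[0,0,0],"angular":[0,0,0]},
    {"claw":255,"dp":[0,0,0],"angular":[0,0,0]},
  ],
)

```text
clock: 50.78
tcp_pos: [0.5194, -0.352, 0.1658]
orientation: [0.001, -0.034, 0.999, -0.001]
wrist_force: [0.4, 0.2, -1.0]
finger_gap: 0.0423
```

>>> play_rows(
  steps=[
    {"claw":255,"dp":[0,0,0],"angular":[0,0,0]},
    {"claw":255,"dp":[0,0,0],"angular":[0,0,0]},
    {"claw":255,"dp":[0,0,0],"angular":[0,0,0]},
    {"claw":255,"dp":[0,0,0],"angular":[0,0,0]},
    {"claw":255,"dp":[0,0,0],"angular":[0,0,0]},
    {"claw":255,"dp":[0,0,0],"angular":[0,0,0]},
    {"claw":255,"dp":[0,0,0],"angular":[0,0,0]},
    {"claw":255,"dp":[0,0,0],"angular":[0,0,0]},
  ],
)

```text
clock: 51.45
tcp_pos: [0.5193, -0.3509, 0.1656]
orientation: [0.001, -0.034, 0.999, -0.0]
wrist_force: [-1.5, 1.2, 6.0]
finger_gap: 0.0298
```

Run:
```python
from al import *
t=tray(-20,-225); go(t[0],t[1],60); arc(.71,-.035,16)
```

```text
t51.5 tcp [ 519.3 -350.9  165.6] phi 183.9 gap 29.8 tilt [ 0.13 -0.05] F [-1.5  1.2  6. ] q1 -41 q6 -45
  dp mm in tool: [  7.2   0.5 105.6] 
arc dx,dz mm: [[-5.6, -0.2], [-5.6, 0.1], [-5.6, 0.3], [-5.6, 0.6], [-5.5, 0.8], [-5.5, 1.1], [-5.4, 1.3], [-5.4, 1.6], [-5.3, 1.8], [-5.2, 2.1], [-5.1, 2.3], [-5.0, 2.6], [-4.8, 2.8], [-4.7, 3.0], [-4.6, 3.2], [-4.4, 3.4]]
```

>>> play_rows(
  force=30,
  steps=[
    {"claw":130,"dp":[0,0,0],"angular":[0,0,0]},
    {"claw":130,"dp":[0,0,0],"angular":[0,0,0]},
    {"claw":130,"dp":[0,0,0.006],"angular":[0,0,0]},
    {"claw":130,"dp":[0,0,0],"angular":[0,0,0]},
    {"claw":130,"dp":[0,0,0],"angular":[0,0,0]},
    {"claw":255,"dp":[0,0,0],"angular":[0,0,0]},
    {"claw":255,"dp":[0,0,0],"angular":[0,0,0]},
    {"claw":255,"dp":[0,0,0],"angular":[0,0,0]},
  ],
)

```text
clock: 52.12
tcp_pos: [0.5184, -0.3509, 0.1573]
orientation: [-0.0, -0.034, 0.999, 0.0]
wrist_force: [0.3, 0.3, -0.7]
finger_gap: 0.0302
```

>>> play_rows(
  steps=[
    {"claw":255,"dp":[0,0,0],"angular":[0,0,0]},
    {"claw":255,"dp":[0,0,0],"angular":[0,0,0]},
    {"claw":255,"dp":[0,0,0],"angular":[0,0,0]},
    {"claw":255,"dp":[0,0,0],"angular":[0,0,0]},
    {"claw":255,"dp":[0.0056,0,-0.0002],"angular":[0,0,0]},
    {"claw":255,"dp":[0.0056,0,0.0001],"angular":[0,0,0]},
    {"claw":255,"dp":[0.0056,0,0.0003],"angular":[0,0,0]},
    {"claw":255,"dp":[0.0056,0,0.0006],"angular":[0,0,0]},
  ],
)

```text
clock: 52.78
tcp_pos: [0.4961, -0.3525, 0.1569]
orientation: [0.001, -0.034, 0.999, 0.0]
wrist_force: [2.8, 1.8, -3.0]
finger_gap: 0.03
```

Run:
```python
from al import *
t=tray(-20,-225); go(t[0],t[1],60)
p,X,T,c=cam('wrist'); X*=1000
a=np.radians(PSI); q=X[...,:2]-t; l=np.stack([q@[np.cos(a),np.sin(a)],q@[-np.sin(a),np.cos(a)],X[...,2]-60],-1)
K=l[(p.max(2)<60)&(abs(l[...,1])<12)&(l[...,2]>100)&(l[...,2]<140)&(abs(l[...,0])<60)]
print(len(K),K.min(0),K.max(0)); s=least_squares(lambda c:np.linalg.norm(K-c,axis=1)-16,[-10,0,118],loss='soft_l1'); print(s.x,np.std(s.fun),.65+np.arctan2(s.x[0],s.x[2]))
```

```text
t52.8 tcp [ 496.1 -352.5  156.9] phi 183.9 gap 30.0 tilt [0.07 0.  ] F [ 2.8  1.8 -3. ] q1 -43 q6 -47
  dp mm in tool: [-16.2   0.4  96.9] 
3530 [-30.87952255 -11.98246068 112.34107677] [ -2.87506045  11.9665188  136.60648137]
[-14.38359242  -0.27489722 119.57715508] 0.48488025631700055 0.5302880326953161
```

>>> play_rows(
  steps=[
    {"claw":255,"dp":[0.0055,0,0.0008],"angular":[0,0,0]},
    {"claw":255,"dp":[0.0055,0,0.0011],"angular":[0,0,0]},
    {"claw":255,"dp":[0.0054,0,0.0013],"angular":[0,0,0]},
    {"claw":255,"dp":[0.0054,0,0.0016],"angular":[0,0,0]},
    {"claw":255,"dp":[0.0053,0,0.0018],"angular":[0,0,0]},
    {"claw":255,"dp":[0.0052,0,0.0021],"angular":[0,0,0]},
    {"claw":255,"dp":[0.0051,0,0.0023],"angular":[0,0,0]},
    {"claw":255,"dp":[0.005,0,0.0026],"angular":[0,0,0]},
  ],
)

```text
clock: 53.5
tcp_pos: [0.4533, -0.3555, 0.1432]
orientation: [0.0, -0.034, 0.999, -0.0]
wrist_force: [1.3, 3.5, 1.6]
finger_gap: 0.0303
```

>>> play_rows(
  steps=[
    {"claw":255,"dp":[0.0048,0,0.0028],"angular":[0,0,0]},
    {"claw":255,"dp":[0.0047,0,0.003],"angular":[0,0,0]},
    {"claw":255,"dp":[0.0046,0,0.0032],"angular":[0,0,0]},
    {"claw":255,"dp":[0.0044,0,0.0034],"angular":[0,0,0]},
    {"claw":255,"dp":[0.004,0,0.003],"angular":[0,0,0]},
    {"claw":255,"dp":[0,0,0],"angular":[0,0,0]},
    {"claw":255,"dp":[0,0,0],"angular":[0,0,0]},
    {"claw":255,"dp":[0,0,0],"angular":[0,0,0]},
  ],
)

```text
clock: 54.17
tcp_pos: [0.4364, -0.3569, 0.1312]
orientation: [0.006, -0.035, 0.999, -0.001]
wrist_force: [12.6, 11.8, 16.5]
finger_gap: 0.0303
```

>>> play_rows(
  steps=[
    {"claw":255,"dp":[0,0,0],"angular":[0,0,0]},
    {"claw":255,"dp":[0,0,0],"angular":[0,0,0]},
    {"claw":255,"dp":[0,0,0],"angular":[0,0,0]},
    {"claw":255,"dp":[0,0,0],"angular":[0,0,0]},
    {"claw":255,"dp":[0,0,0],"angular":[0,0,0]},
    {"claw":255,"dp":[0,0,0],"angular":[0,0,0]},
    {"claw":255,"dp":[0,0,0],"angular":[0,0,0]},
    {"claw":255,"dp":[0,0,0],"angular":[0,0,0]},
  ],
)

```text
clock: 54.83
tcp_pos: [0.4364, -0.3569, 0.1312]
orientation: [0.006, -0.035, 0.999, -0.001]
wrist_force: [12.7, 10.8, 16.3]
finger_gap: 0.0303
```

Run:
```python
from al import *
t=tray(-20,-225); go(t[0],t[1],60)
p,X,T,c=cam('wrist'); X*=1000
a=np.radians(PSI); q=X[...,:2]-t; l=np.stack([q@[np.cos(a),np.sin(a)],q@[-np.sin(a),np.cos(a)],X[...,2]-60],-1)
K=l[(p.max(2)<60)&(abs(l[...,1])<12)&(l[...,2]>80)&(l[...,2]<125)&(l[...,0]<-50)&(l[...,0]>-100)]
s=least_squares(lambda c:np.linalg.norm(K-c,axis=1)-16,[-70,0,96],loss='soft_l1'); print(s.x,np.std(s.fun),.65+np.arctan2(s.x[0],s.x[2]))
```

```text
t54.8 tcp [ 436.4 -356.9  131.2] phi 184.0 gap 30.3 tilt [ 0.66 -0.08] F [12.7 10.8 16.3] q1 -48 q6 -52
  dp mm in tool: [-75.4   0.8  72. ] 
[-72.282398    -0.21856843  95.90485086] 0.4900565088390659 0.004142329163387082
```

>>> play_rows(
  steps=[
    {"claw":60,"dp":[0,0,0],"angular":[0,0,0]},
    {"claw":60,"dp":[0,0,0],"angular":[0,0,0]},
    {"claw":60,"dp":[0,0,0],"angular":[0,0,0]},
    {"claw":60,"dp":[0,0,0],"angular":[0,0,0]},
    {"claw":60,"dp":[0,0,-0.03],"angular":[0,0,0]},
    {"claw":60,"dp":[0,0,-0.035],"angular":[0,0,0]},
    {"claw":60,"dp":[0,0,-0.035],"angular":[0,0,0]},
    {"claw":60,"dp":[-0.02,0,-0.03],"angular":[0,0,0]},
  ],
)

```text
clock: 55.55
tcp_pos: [0.4488, -0.3561, 0.2595]
orientation: [-0.001, -0.032, 0.999, -0.0]
wrist_force: [1.4, -0.8, 0.6]
finger_gap: 0.0656
```

>>> play_rows(
  steps=[
    {"claw":60,"dp":[-0.03,0,0],"angular":[0,0,0]},
    {"claw":60,"dp":[-0.03,0,0],"angular":[0,0,0]},
    {"claw":60,"dp":[-0.01,0,0],"angular":[0,0,0]},
    {"claw":60,"dp":[0,0,0],"angular":[0,0,0]},
    {"claw":60,"dp":[0,0,0],"angular":[0,0,0]},
    {"claw":60,"dp":[0,0,0],"angular":[0,0,0]},
    {"claw":60,"dp":[0,0,0],"angular":[0,0,0]},
    {"claw":60,"dp":[0,0,0],"angular":[0,0,0]},
  ],
)

```text
clock: 56.22
tcp_pos: [0.5202, -0.3512, 0.2578]
orientation: [-0.0, -0.033, 0.999, 0.0]
wrist_force: [-0.7, -1.1, -0.3]
finger_gap: 0.0656
```

Run:
```python
from al import *
import m
t=tray(-20,-225); go(t[0],t[1],60)
p,X,T,c=cam('wrist'); run(p,X*1000); m.bars(m.loct(X*1000),p); knob(); save('w15.png',p,1.25)
P,Y,_,_=cam('top'); Y*=1000; g=(Y[...,2]>85)&(Y[...,2]<110)&(Y[...,1]<100)&(Y[...,1]>-40)&(Y[...,0]>640); print('mug',Y[g].mean(0),g.sum())
```

```text
t56.2 tcp [ 520.2 -351.2  257.8] phi 183.8 gap 65.6 tilt [-0.03  0.  ] F [-0.7 -1.1 -0.3] q1 -41 q6 -45
  dp mm in tool: [  7.7   0.7 197.8] 
knob [-72.5  -0.3  96. ] r 120.3 ang -0.647 res 0.50 1197
rod slope ang -0.649 perp offset 5.01 201
pointer edge slope ang 0.500 perp offset -6.30 180
0.44 [-2.9  8.9] 88 69.0
0.46 [-4.3  7.6] 88 69.1
0.48 [-5.6  6.2] 87 69.1
0.5 [-7.   4.9] 86 69.0
0.52 [-8.2  3.5] 85 69.0
bar z90 81.1 c/size/ang [-39.  -17.   15.6  50.    0.4] 658
bar z90 80.9 c/size/ang [-2.4 90.9 17.4 49.6 88.3] 699
bar z90 80.9 c/size/ang [15.7 44.5 49.7 17.8  1.2] 650
bar z90 81.1 c/size/ang [ 33.8 -75.9  16.2  49.7   0.5] 583
knob loc [-72.4  -0.3  95.9] r 120.2 angle 0.004 res 0.54 1214
mug [721.57335132  -3.23231194  94.1358654 ] 120
```

View pics/w15.png

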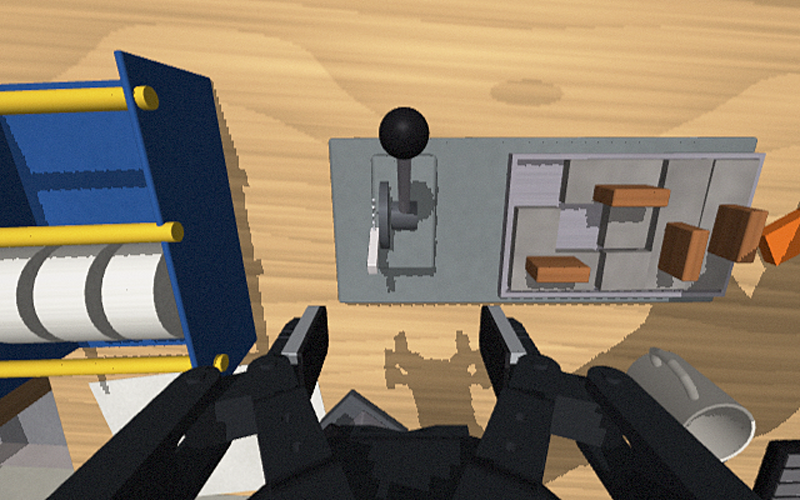

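The knob is at idle (404,132), the pointer is unmoved (375,245), all four plates are flat and the mug is upright. Handing in.

```bash
python3 -c "
from workcell import env
print(env.hand_in())"
```

```text
the job is handed in; nothing more can be done
None
```

I brought the lever to idle, laid the plates in the tray, ran the lever to the pointer and back to idle, and handed the job in at about 56 s of the 210 s allowed.

- **Plates:** four were on the desk: the long bar, the long L and the two Ls. I saw no short bar in either top view. All four are in the tray with their bar tops at about 81 mm, which is right for lying flat on the 30 mm floor. I left the orange bar alone.
- **Lever at the pointer:** I held it there for about 3 s. The rod measured 0.493–0.495 rad from upright. The pointer measured 0.498 from its edge and about 0.485 from its tip, so they line up within about 0.01 rad. The grip slipped on the way, so the lever stood about 0.1 rad short for roughly 2 s before I corrected it.
- **Lever back at idle:** the knob slipped out twice on the way back because I held the ball too high, leaving the lever at about 0.79 and then 0.71 rad. I gripped it lower and pressed it home. The last check read 0.004 rad.
- **Pointer and mug:** the pointer read about 0.50 rad from upright throughout. The mug is still upright, with its rim at 94 mm; its measured position differed by about 6 mm in y from the first view (a rough top-camera reading).

**Disagreement:** while the plates were being laid, the lever read about 0.017 rad, though I had pressed it against the idle stop. That may be measurement error or a tiny gap at the stop; I did not settle which.

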